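# Pin up the strip carriers for a registered print

## Task

Make up the pack for a registered print: lay every loose strip carrier lengthwise on the pile that already lies on the registration block, holes over the block's bores, easing each down until it is felt to rest rather than banging it down, and then lay the cover plate on top, grip bar up. After that take the two tapered pins from their stand and drive one down through each end hole until its collar sits on the cover, so that the whole stack is pulled into line; leave the blower bulb and lens case alone.

Things in the scene. Friction and masses are not known exactly. Their poses are not given: they have to be found in the camera images.
- block: Registration block, fixed on the bench: painted grey block 190 x 66 x 55 mm with a 17.5 mm bore right down through it 70 mm from its middle at each end. Origin at the centre of its underside, x along its length, z up. Its place and direction change from start to start.
- block_top (a point): Centre of the block's top face, 55 mm above the bench, axes as the block.
- bore_0 (a point): Mouth of one bore, in the block's top face (at -70 mm along its x).
- bore_1 (a point): Mouth of the other bore, in the block's top face (at +70 mm along its x).
- pile_1_mid (a point): Strip carrier: bare aluminium plate 170 x 54 x 10 mm with three film windows in a row and a 17.5 mm through hole 70 mm from its middle at each end, about 0.12 kg, alike either way round and either side up. It lies on the block from the start, a few mm and up to about 1 degree out of line. This point is its centre, 5 mm above its underside; x along its length, y across its 54 mm width (grasp it across this width at the middle), z up.
- pile_2_mid (a point): A second strip carrier like pile_1, in some starts lying on pile_1 already, likewise a little out of line; absent in others. This point is its centre, 5 mm above its underside; x along its length, y across its 54 mm width (grasp it across this width at the middle), z up.
- cover_grip (a point): Cover plate: aluminium plate 170 x 54 x 10 mm without windows, the same two holes as the carriers, and a black grip bar 60 mm long, 20 mm wide and 32 mm high along the middle of its top; about 0.18 kg. It starts flat on the bench. This point is 30 mm above its underside, 20 mm above its plate's top and 12 mm below the bar's top; x along its length, y across the bar, z up.
- stand: Pin stand, standing loose on the bench (about 0.9 kg): wooden block 160 x 66 x 67 mm with two blind 17.5 mm holes, 40 mm from its middle at each end, in which the pins stand with 60 mm of their length. Origin at the centre of its underside, x along its length.
- carrier_1_mid (a point): Loose strip carrier: bare aluminium plate 170 x 54 x 10 mm with three film windows in a row and a 17.5 mm through hole 70 mm from its middle at each end, about 0.12 kg, alike either way round and either side up. It starts flat on the bench; there are two or three loose carriers, and the absent ones read None. This point is its centre, 5 mm above its underside; x along its length, y across its 54 mm width (grasp it across this width at the middle), z up.
- carrier_2_mid (a point): Loose strip carrier like carrier_1. It starts flat on the bench; there are two or three loose carriers, and the absent ones read None. This point is its centre, 5 mm above its underside; x along its length, y across its 54 mm width (grasp it across this width at the middle), z up.
- carrier_3_mid (a point): Loose strip carrier like carrier_1. It starts flat on the bench; there are two or three loose carriers, and the absent ones read None. This point is its centre, 5 mm above its underside; x along its length, y across its 54 mm width (grasp it across this width at the middle), z up.
- pin_1_grip (a point): Tapered alignment pin of steel, 126 mm long, about 0.14 kg, standing upright in the stand, grip up. From the foot: 22 mm taper from 5 to 16 mm diameter, 16 mm shank up to 80 mm, collar 30 mm diameter and 6 mm thick, round grip 22 mm diameter and 40 mm long. This point is the middle of the round grip, 106 mm above the foot and 26 mm above the collar's underside; z points up along the pin.
- pin_1_collar (a point): The same pin_1: centre of its collar's underside, 80 mm above the foot; it meets the cover plate's top when the pin is home. Axes as the pin.
- pin_2_grip (a point): A second pin like pin_1. This point is the middle of the round grip, 106 mm above the foot and 26 mm above the collar's underside; z points up along the pin.
- pin_2_collar (a point): The same pin_2: centre of its collar's underside, 80 mm above the foot; it meets the cover plate's top when the pin is home. Axes as the pin.
- bulb: Black rubber blower bulb with a red nozzle, 98 mm long, 50 mm high; a bystander that stays where it is. Origin at the centre of its underside, z up.
- lens_case: Round lens case with a black lid, 54 mm across, 42 mm high; a bystander that stays where it is. Origin at the centre of its underside, z up.

How it is judged:
On the way, in this order (a step that is already met when the one before it is completed fails the run):
1. every loose carrier lies on the pile on the block, let go (horizontal distance between each of carrier_1_mid, carrier_2_mid, carrier_3_mid and block_top below 0.015 m and angle between the x axis of each of carrier_1_mid, carrier_2_mid, carrier_3_mid and the x axis of block, either way round below 0.12 rad and z of each of carrier_1_mid, carrier_2_mid, carrier_3_mid in the frame of block_top above 0.003 m and angle between each of carrier_1_mid, carrier_2_mid, carrier_3_mid's own z axis and vertical below 0.06 rad and contact force between each of carrier_1, carrier_2, carrier_3 and the fingers below 0.2 N), for 0.2 s.
2. the cover lies on top of all the carriers, let go (horizontal distance between cover_grip and block_top below 0.015 m and angle between the x axis of cover_grip and the x axis of block, either way round below 0.12 rad and angle between cover_grip's own z axis and vertical below 0.05 rad and z of cover_grip in the frame of pile_1_mid above 0.03 m and z of cover_grip in the frame of pile_2_mid above 0.03 m and z of cover_grip in the frame of carrier_1_mid above 0.03 m and z of cover_grip in the frame of carrier_2_mid above 0.03 m and z of cover_grip in the frame of carrier_3_mid above 0.03 m and contact force between cover and the fingers below 0.2 N and linear speed of cover below 0.02 m/s), for 0.2 s.
3. both pins are home, collars on the cover (z of pin_1_collar in the frame of cover_grip between -0.0235 and -0.0165 m and angle between each of pin_1_collar, pin_2_collar's own z axis and vertical below 0.08 rad and z of pin_2_collar in the frame of cover_grip between -0.0235 and -0.0165 m and ((horizontal distance between pin_1_collar and bore_0 below 0.004 m and horizontal distance between pin_2_collar and bore_1 below 0.004 m) or (horizontal distance between pin_1_collar and bore_1 below 0.004 m and horizontal distance between pin_2_collar and bore_0 below 0.004 m))), for 0.2 s.
At the end, for the whole second after the job is handed in: All carriers and, on top of them, the cover (bar up) lie flat over the block, each centred within 3 mm and in line within 2 degrees; a pin stands upright in each bore with its collar within 3.5 mm of the cover's top; all at rest and let go (all of step 3 and horizontal distance between each of pile_1_mid, pile_2_mid, carrier_1_mid, carrier_2_mid, carrier_3_mid, cover_grip and block_top below 0.003 m and angle between the x axis of each of pile_1_mid, pile_2_mid, carrier_1_mid, carrier_2_mid, carrier_3_mid, cover_grip and the x axis of block, either way round below 0.035 rad and z of each of pile_1_mid, pile_2_mid, carrier_1_mid, carrier_2_mid, carrier_3_mid in the frame of block_top above 0.003 m and angle between each of pile_1_mid, pile_2_mid, carrier_1_mid, carrier_2_mid, carrier_3_mid's own z axis and vertical below 0.06 rad and angle between cover_grip's own z axis and vertical below 0.05 rad and z of cover_grip in the frame of pile_1_mid above 0.03 m and z of cover_grip in the frame of pile_2_mid above 0.03 m and z of cover_grip in the frame of carrier_1_mid above 0.03 m and z of cover_grip in the frame of carrier_2_mid above 0.03 m and z of cover_grip in the frame of carrier_3_mid above 0.03 m and linear speed of each of cover, pin_1, pin_2 below 0.02 m/s); the robot touches nothing.
It fails at once if the blower bulb or lens case is shifted by more than 25 mm or tipped (distance of any of bulb, lens_case from where it was at the start of the episode above 0.025 m or angle between any of bulb, lens_case's own z axis and vertical above 0.5 rad).
It fails at once if something is banged down on the block or pile with more than 80 N (contact force between block and anything else above 80 N).
Of pile_2, carrier_1, carrier_2, carrier_3 only 3 to 4 are there at a start; the rules pass over those that are not, and their reading is None.
At some moment in a run one of stand may be knocked a few centimetres aside while the robot is not near it.
It also fails if it takes over 210 s, if anything falls off the work surface, if the arm or the gripper's body presses on something with over 40 N, if the wrist force passes 120 N, or if a joint passes its speed limit or range.

## Robot

A 6-joint arm with a two-finger parallel gripper is mounted at the origin on a cart in front of the work surface, level with it; the furniture and walls round the work are solid. World frame = base frame: x ahead of the robot, y to its left, z up, the work surface at z = 0. Lengths are in m, angles in rad, forces in N, time in s.
With the tool pointing down it reaches from about 0.4 to 0.825 m from the base axis. Payload 7 kg.
Tool frame: the origin (TCP) lies at the very end of the fingers, on their centre line; the grasp point (between the pads) lies 19 mm behind it; z points along the fingers, y is the line along which they close (so a half turn about z gives the same grasp; the last joint's range is limited). The gripper opens to 88 mm and grips with 3 to 60 N. Pads are 19 mm wide; open, the fingers measure 130 mm over their backs; the gripper's body (78 mm by 193 mm) begins 47 mm behind the grasp point.
Start: joints at [-1.053, 0.359, 0.012, 0, -1.224, -0.288], TCP at [0.154, -0.657, 0.227] pointing down, gripper open.
Joint ranges: [-3.07, 3.07], [-1.43, 2.12], [-1.02, 1.25], [-3.03, 1.67], [-3.05, -0], [-3.03, 3.03]. Speed limits (rad/s): [2.39, 2.39, 3.01, 3.14, 3.14, 3.14].

## Interface

Orientations are given as [roll, pitch, yaw] about the fixed x, y, z axes, in that order (R = Rz(yaw) Ry(pitch) Rx(roll)).
In Python, from station import arm gives the robot as it stands. The module is installed in compiled form; this text tells all that it offers.
- The arm moves only by the shell command python3 -m crank 'ROWS' [FORCE]. ROWS is JSON, a list of rows, each an object of numbers: "dx", "dy", "dz": the shift along the world's x, y, z in m; "twist": the turn about the world's z in degrees; "grip": the opening, from -1 (shut) to 1 (fully open). A call has exactly 5 rows; each row is the pose to reach, as a shift and turn from the pose commanded when the call began; what a row does not reach only later rows make up. A row lasts 1/12 s, in which the tool goes at most 41.7 mm and 7.16 degrees, less where a joint would pass 70% of its speed; a pose out of reach is approached as far as the arm can. A call with a gripper value outside its range is refused whole. The fingers move at their own pace and stop on an object; FORCE is the grip in N (left out, the last holds). Time passes only in rows, so rows that repeat a pose let the fingers close, or fill a call up. It gives the time, the measured TCP pose, the force, the opening and the grip force at its end, in the units of the state.
- arm.get_state(): the state, without advancing time (a new reading comes with each control period).
- arm.grab_frame(name): name is "side" or "top" or "wrist"; returns the picture (384x512x3 uint8, red, green, blue); there is no depth.
- arm.get_calibration(name): a dict with "fx", "fy", "cx", "cy" (pixels), "cam_to_world" (4x4, takes a point from camera to world coordinates); the wrist camera has in their place "tool_from_camera" (4x4, takes a point from camera to tool coordinates, whose origin is the TCP and whose axes are the flange's). Camera axes: x right, y down, z forward; pixel columns grow to the right and rows downward; lengths in m; the calibration is good to about 2 mm. A picture is of the moment at which its call begins: read the wrist's pose just before it. get_calibration takes no time and is no camera call.
- arm.job_done(): hands the job in; it is judged then, once.
The state is a dict: "t": time; "q": joint angles; "qd": joint speeds; "joint_efforts": joint torques, N m; "eef_pos": TCP position; "ee_rot": TCP orientation; "force": force on the tool from outside, world axes, zero at the start; "moment": the same for the moment, N m; "width": finger opening in m; "gripper_force": force on a finger pad.
Only numpy, scipy, OpenCV 4.12 (cv2) and the standard library are available. Lean on these libraries where they do the work, as an engineer would, in place of code of your own. Each camera call takes 0.05 s, during which the arm holds its last target. There are 200 camera calls.

## Working session

There is one attempt and no reset: what is moved stays moved. The work goes in short steps, Python scripts to look and compute and a shell command to move; the robot and the scene stay as the last step left them, time stands still between calls to the robot, and variables do not carry over. Pictures are saved under pics/ and viewed, at most 14 in all, crops included, and the job is handed in when it is done.

```bash
mkdir -p pics; python3 - <<'E'
from station import arm
import cv2,numpy as np
s=arm.get_state();print(s['t'],s['eef_pos'],s['ee_rot'],s['width'])
for n in ("top","side"):
    cv2.imwrite(f"pics/{n}0.png",arm.grab_frame(n)[:,:,::-1]); c=arm.get_calibration(n);print(n,c['fx'],c['cx'],c['cy'],np.round(c['cam_to_world'],3).tolist())
c=arm.get_calibration("wrist");print(c['fx'],c['cx'],c['cy'],np.round(c['tool_from_camera'],3).tolist())
E
```

```text
0.0 [ 0.15361882 -0.65680099  0.22564885] [ 3.13999119e+00 -1.20301686e-04 -2.91191482e+00] 0.0877211660654345
top 404.69637173387883 255.5875250240942 182.52381478286662 [[0.016, -0.996, 0.083, 0.437], [-1.0, -0.015, 0.013, -0.148], [-0.012, -0.083, -0.996, 1.485], [0.0, 0.0, 0.0, 1.0]]
side 474.864915697 251.85150543018705 201.3693971179683 [[-0.811, -0.32, 0.49, -0.137], [-0.585, 0.413, -0.698, 0.873], [0.021, -0.853, -0.522, 0.837], [0.0, 0.0, 0.0, 1.0]]
339.64656044853695 253.53247088294327 187.90463729569075 [[-0.0, -0.962, -0.274, 0.073], [1.0, -0.0, 0.001, -0.001], [-0.001, -0.274, 0.962, -0.157], [0.0, 0.0, 0.0, 1.0]]
```

View pics/top0.png

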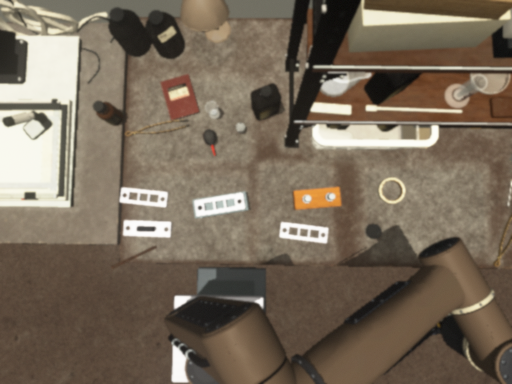

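View pics/side0.png

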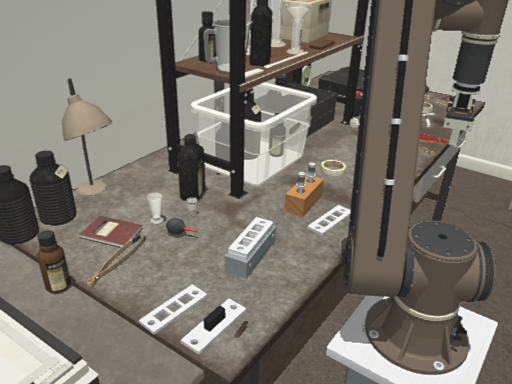

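The top view shows the block and pile at (220,204), the loose carriers at (144,197) and (304,232), and the cover at (147,229). The stand is at (317,198) with pins at (307,199) and (331,197), the bulb is at (210,138) and the lens case at (374,231). The side view agrees.

```bash
cat > h.py <<'E'
from station import arm
import cv2,numpy as np
from scipy.spatial.transform import Rotation as R
def cam(n,s=None):
    c=arm.get_calibration(n)
    if n=="wrist":
        T=np.eye(4);T[:3,:3]=R.from_euler('xyz',s['ee_rot']).as_matrix();T[:3,3]=s['eef_pos'];M=T@np.array(c['tool_from_camera'])
    else: M=np.array(c['cam_to_world'])
    return c,M
def shot(n):
    s=arm.get_state();im=arm.grab_frame(n)[:,:,::-1].copy();return im,cam(n,s)
def ray(C,p):
    c,M=C;d=M[:3,:3]@np.array([(p[0]-c['cx'])/c['fx'],(p[1]-c['cy'])/c['fy'],1]);return M[:3,3],d
def onz(C,p,z):
    o,d=ray(C,p);return o+d*(z-o[2])/d[2]
def tri(rs):
    A=0;b=0
    for o,d in rs:
        d=d/np.linalg.norm(d);P=np.eye(3)-np.outer(d,d);A=A+P;b=b+P@o
    x=np.linalg.solve(A,b);return x,max(np.linalg.norm(np.cross(x-o,d/np.linalg.norm(d))) for o,d in rs)
def proj(C,P):
    c,M=C;q=M[:3,:3].T@(np.asarray(P)-M[:3,3]);return np.array([c['cx']+c['fx']*q[0]/q[2],c['cy']+c['fy']*q[1]/q[2]])
def blobs(mask,lo,hi):
    out=[]
    for k in cv2.findContours(mask.astype(np.uint8),cv2.RETR_EXTERNAL,cv2.CHAIN_APPROX_NONE)[0]:
        if lo<cv2.contourArea(k)<hi: out.append((cv2.minAreaRect(k),k))
    return out
def white(im,v=150,s=60):
    h=cv2.cvtColor(im,cv2.COLOR_BGR2HSV);return (h[...,2]>v)&(h[...,1]<s)
def yaw(C,rect,z):
    b=cv2.boxPoints(rect);W=[onz(C,p,z) for p in b]
    e=[W[1]-W[0],W[2]-W[1]];l=max(e,key=np.linalg.norm);return np.degrees(np.arctan2(l[1],l[0]))%180,[round(float(np.linalg.norm(x)),4) for x in e]
E
python3 - <<'E'
from h import *
B={n:(cv2.imread(f"pics/{n}0.png"),cam(n)) for n in("top","side")}
im,C=B["top"];h=cv2.cvtColor(im,cv2.COLOR_BGR2HSV)
for nm,m in(("white",white(im)),("orange",(h[...,1]>180)&(h[...,2]>140)&(h[...,0]<25))):
  for r,k in blobs(m,150,1500):
    z={"white":.01,"orange":.067}[nm]
    if nm=="white" and abs(r[0][0]-220)<8:z=.075
    P=onz(C,r[0],z);print(nm,np.round(r[0],1),np.round(P,4),yaw(C,r,z),"side px",proj(B["side"][1],P).round(1))
im,C2=B["side"]
for r,k in blobs(white(im),80,2500):print("side",np.round(r[0],1),np.round(r[1],1))
for p,q in(((307.5,199),(301,178)),((331,197),(311,168))):print("pintop",tri([ray(C,p),ray(C2,q)]))
E
```

```text
white [179.5 362. ] [-0.0813  0.1299  0.01  ] (np.float64(1.8963931322586511), [0.1369, 0.0605]) side px [432.7 386.3]
white [303.4 232.1] [ 0.382 -0.305  0.01 ] (np.float64(84.58661896546273), [0.0656, 0.1804]) side px [330.8 218.1]
white [147.  233.7] [0.3671 0.2623 0.01  ] (np.float64(95.45330665456906), [0.182, 0.1184]) side px [222.2 326.9]
white [219.3 203.8] [ 0.4775 -0.0046  0.075 ] (np.float64(102.19285560086503), [0.1897, 0.076]) side px [251.4 234.4]
white [143.3 199.5] [0.4911 0.2807 0.01  ] (np.float64(85.43054075069578), [0.0865, 0.1798]) side px [177.6 308.5]
white [400.8 187.7] [ 0.5483 -0.6579  0.01  ] (np.float64(97.58077535584098), [0.124, 0.0986]) side px [335.1 163.7]
white [413.5 108.5] [ 0.8425 -0.7088  0.01  ] (np.float64(89.31931467745261), [0.0196, 0.35]) side px [278.5 139.9]
white [330.6 108.3] [ 0.8396 -0.4027  0.01  ] (np.float64(85.83884734828963), [0.0371, 0.1506]) side px [235.2 166.2]
white [205.9 109.8] [0.8279 0.06   0.01  ] (np.float64(93.95058365932398), [0.0923, 0.0728]) side px [147.2 221.1]
white [ 85.1 149.9] [0.6713 0.5039 0.01  ] (np.float6
[... 769 characters left out ...]

side [ 85.9 378.1] [13.6 22.6]
side [430.6 315.3] [44.3  8.9]
side [213. 324.] [22.1 70. ]
side [174.1 306.1] [19.1 74.6]
side [106.2 228.3] [ 7.8 21.2]
side [249.7 239. ] [23.6 56. ]
side [329.2 218.7] [15.3 44.1]
side [158.4 205.6] [30.6 30.2]
side [216.3 169. ] [27.3  4.6]
side [333.5 167. ] [16. 25.]
side [327.9  64.8] [18.3 55.5]
side [443.2  64.3] [33.5 68.4]
side [223.  50.] [42. 10.]
side [365.6  34.4] [ 3.6 69.4]
side [342.3  16. ] [24.4 35.2]
side [294.   33.5] [54.8 71.3]
side [201.2  28.8] [61.1 55.2]
pintop (array([ 0.49907103, -0.30594698,  0.11500143]), np.float64(0.002006639160884838))
pintop (array([ 0.50732002, -0.38493263,  0.11586087]), np.float64(0.0023642252392545057))
```

```bash
R='[{"dx":0.0197,"dy":0.0305,"dz":0.0053,"twist":5.1},{"dx":0.0394,"dy":0.061,"dz":0.0107,"twist":10.2},{"dx":0.0591,"dy":0.0914,"dz":0.016,"twist":15.4},{"dx":0.0788,"dy":0.1218,"dz":0.0214,"twist":20.5},{"dx":0.0985,"dy":0.1523,"dz":0.0267,"twist":25.7}]'; python3 -m crank '[{"dx":0.02,"dy":0.03,"dz":0.005,"twist":5},{"dx":0.04,"dy":0.06,"dz":0.01,"twist":10},{"dx":0.06,"dy":0.09,"dz":0.015,"twist":15},{"dx":0.08,"dy":0.12,"dz":0.02,"twist":20},{"dx":0.1,"dy":0.15,"dz":0.025,"twist":25}]' 10
python3 -m crank '[{"dx":0.02,"dy":0.03,"dz":0.005,"twist":5},{"dx":0.04,"dy":0.06,"dz":0.01,"twist":10},{"dx":0.06,"dy":0.09,"dz":0.015,"twist":15},{"dx":0.08,"dy":0.12,"dz":0.02,"twist":20},{"dx":0.1,"dy":0.15,"dz":0.025,"twist":25}]'
python3 -m crank '[{"dx":0.02,"dy":0.03,"dz":0.005,"twist":5.4},{"dx":0.04,"dy":0.06,"dz":0.01,"twist":10.8},{"dx":0.06,"dy":0.09,"dz":0.015,"twist":16.2},{"dx":0.08,"dy":0.12,"dz":0.02,"twist":21.6},{"dx":0.1,"dy":0.15,"dz":0.025,"twist":27}]'
python3 -m crank '[{},{},{},{},{}]' ; python3 - <<'E'
from h import *
im,C=shot("wrist");cv2.imwrite("pics/w1.png",im);np.save("C1.npy",C[1])
E
```

```text
invalid input at $[0]: expected keys dx, dy, dz, twist, grip
invalid input at $[0]: expected keys dx, dy, dz, twist, grip
invalid input at $[0]: expected keys dx, dy, dz, twist, grip
invalid input at $[0]: expected keys dx, dy, dz, twist, grip
```

View pics/w1.png

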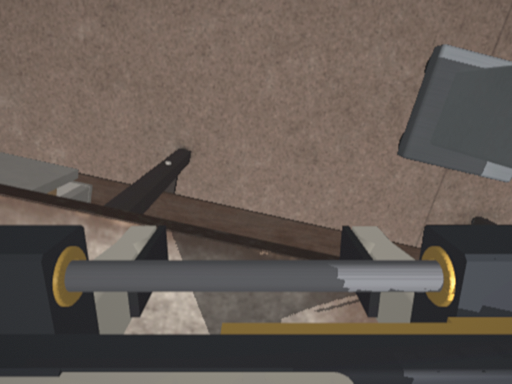

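The wrist picture still shows the floor and bench edge at the start pose, because the rows were refused: every key is required. Rows below about 225 are blocked by the gripper.

```bash
python3 -m crank '[{"dx":0.02,"dy":0.03,"dz":0.005,"twist":5,"grip":1},{"dx":0.04,"dy":0.06,"dz":0.01,"twist":10,"grip":1},{"dx":0.06,"dy":0.09,"dz":0.015,"twist":15,"grip":1},{"dx":0.08,"dy":0.12,"dz":0.02,"twist":20,"grip":1},{"dx":0.1,"dy":0.15,"dz":0.025,"twist":25,"grip":1}]' 10
python3 -m crank '[{"dx":0.02,"dy":0.03,"dz":0.005,"twist":5,"grip":1},{"dx":0.04,"dy":0.06,"dz":0.01,"twist":10,"grip":1},{"dx":0.06,"dy":0.09,"dz":0.015,"twist":15,"grip":1},{"dx":0.08,"dy":0.12,"dz":0.02,"twist":20,"grip":1},{"dx":0.1,"dy":0.15,"dz":0.025,"twist":25,"grip":1}]'
python3 -m crank '[{"dx":0.02,"dy":0.025,"dz":0.005,"twist":5.4,"grip":1},{"dx":0.04,"dy":0.05,"dz":0.01,"twist":10.8,"grip":1},{"dx":0.06,"dy":0.075,"dz":0.015,"twist":16.2,"grip":1},{"dx":0.08,"dy":0.1,"dz":0.02,"twist":21.6,"grip":1},{"dx":0.1,"dy":0.12,"dz":0.025,"twist":27,"grip":1}]'
python3 -m crank '[{"dx":0,"dy":0,"dz":0,"twist":0,"grip":1},{"dx":0,"dy":0,"dz":0,"twist":0,"grip":1},{"dx":0,"dy":0,"dz":0,"twist":0,"grip":1},{"dx":0,"dy":0,"dz":0,"twist":0,"grip":1},{"dx":0,"dy":0,"dz":0,"twist":0,"grip":1}]' ; python3 - <<'E'
from h import *
im,C=shot("wrist");cv2.imwrite("pics/w2.png",im);np.save("w2.npy",C[1])
E
```

```text
t: 0.57
eef_pos: [0.2542, -0.5057, 0.2514]
ee_rot: [3.141, 0.0, -2.472]
force: [1.7, -0.6, 0.1]
width: 0.0877
gripper_force: 0.0
t: 0.98
eef_pos: [0.3542, -0.3556, 0.2768]
ee_rot: [-3.142, 0.0, -2.035]
force: [0.8, 0.3, 0.8]
width: 0.0876
gripper_force: 0.0
t: 1.4
eef_pos: [0.4543, -0.2353, 0.302]
ee_rot: [-3.141, 0.0, -1.563]
force: [0.2, -0.7, 0.3]
width: 0.0879
gripper_force: 0.0
t: 1.82
eef_pos: [0.453, -0.2378, 0.3014]
ee_rot: [3.141, 0.0, -1.57]
force: [0.3, -0.7, -0.4]
width: 0.0877
gripper_force: 0.0
```

View pics/w2.png

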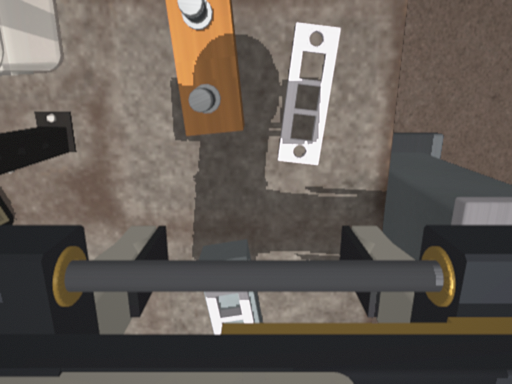

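The carrier near the stand has its holes at (316,38) and (299,151). The nearer pin's top is at (203,98), and the block end shows at the bottom near (230,250). I'll take a second view for height.

```bash
cat >> h.py <<'E'
def hole(im,p,r=13):
    x,y=int(round(p[0])),int(round(p[1]));x0,y0=max(0,x-r),max(0,y-r);g=cv2.cvtColor(im[y0:y+r+1,x0:x+r+1],cv2.COLOR_BGR2GRAY)
    _,m=cv2.threshold(g,0,1,cv2.THRESH_BINARY_INV+cv2.THRESH_OTSU)
    n,l,st,ce=cv2.connectedComponentsWithStats(m)
    k=min(range(1,n),key=lambda i:np.linalg.norm(ce[i]+[x0,y0]-p)+(1e3 if st[i,4]<20 else 0))
    return ce[k]+[x0,y0],int(st[k,4])
def two(f1,f2,Pg):
    "holes of guess points Pg (world) seen in both frames -> 3D"
    out=[]
    for P in Pg:
        rs=[]
        for im,C in(f1,f2):
            q,a=hole(im,proj(C,P));rs.append(ray(C,q));print("  px",proj(C,P).round(1),np.round(q,1),a)
        out.append(tri(rs));print("  3D",out[-1][0].round(4),round(float(out[-1][1]),4))
    return [o[0] for o in out]
def load(n):
    return cv2.imread(f"pics/{n}.png"),(arm.get_calibration("wrist"),np.load(f"{n}.npy"))
def save(n):
    im,C=shot("wrist");cv2.imwrite(f"pics/{n}.png",im);np.save(f"{n}.npy",C[1]);return im,C
def mid(A,B):
    m=(A+B)/2;d=B-A;y=np.degrees(np.arctan2(d[1],d[0]));s=arm.get_state();e=s['eef_pos'];t=np.degrees(s['ee_rot'][2])
    tw=(y-t+90)%180-90
    print("mid",m.round(4),"yaw",y.round(2),"len",np.linalg.norm(d).round(4),"move d",(m-e).round(4),"twist",tw.round(2))
    return m
E
python3 -m crank '[{"dx":0,"dy":-0.015,"dz":0,"twist":0,"grip":1},{"dx":-0.01,"dy":-0.03,"dz":-0.02,"twist":0,"grip":1},{"dx":-0.02,"dy":-0.045,"dz":-0.04,"twist":0,"grip":1},{"dx":-0.03,"dy":-0.05,"dz":-0.06,"twist":0,"grip":1},{"dx":-0.04,"dy":-0.05,"dz":-0.06,"twist":0,"grip":1}]'
python3 -m crank '[{"dx":0,"dy":0,"dz":0,"twist":0,"grip":1},{"dx":0,"dy":0,"dz":0,"twist":0,"grip":1},{"dx":0,"dy":0,"dz":0,"twist":0,"grip":1},{"dx":0,"dy":0,"dz":0,"twist":0,"grip":1},{"dx":0,"dy":0,"dz":0,"twist":0,"grip":1}]' | head -2; python3 - <<'E'
from h import *
f1=load("w2");f2=save("w3")
G=[onz(f1[1],p,.01) for p in((316,38),(299,151))]
mid(*two(f1,f2,G))
E
```

```text
t: 2.28
eef_pos: [0.4107, -0.2876, 0.2376]
ee_rot: [3.136, 0.003, -1.571]
force: [-0.2, 0.3, -0.1]
width: 0.0879
gripper_force: 0.0
t: 2.7
eef_pos: [0.4145, -0.2871, 0.2424]
  px [316.  38.] [316.2  38.2] 168
  px [288.6  78.9] [286.3  81.4] 467
  3D [ 0.3821 -0.3713  0.0356] 0.0004
  px [299. 151.] [298.8 145.2] 282
  px [272.1 200. ] [272.3 199.7] 146
  3D [ 0.3965 -0.248   0.0441] 0.0019
mid [ 0.3893 -0.3097  0.0399] yaw 83.31 len 0.1244 move d [-0.025  -0.0226 -0.2023] twist -6.89
```

```bash
cat >> h.py <<'E'
def hole(im,p,r=14,lo=70,hi=300):
    g=cv2.cvtColor(im,cv2.COLOR_BGR2GRAY);x,y=int(round(p[0])),int(round(p[1]));x0,y0=max(0,x-r),max(0,y-r);g=g[y0:y+r+1,x0:x+r+1];best=(9e9,None,0)
    for t in range(30,230,6):
        for k in cv2.findContours((g<t).astype(np.uint8),cv2.RETR_EXTERNAL,cv2.CHAIN_APPROX_NONE)[0]:
            a=cv2.contourArea(k)
            if not lo<a<hi: continue
            q=cv2.arcLength(k,True)**2/(4*np.pi*a);m=cv2.moments(k);c=np.array([m['m10'],m['m01']])/m['m00']+[x0,y0]
            if (k.min(axis=(0,1))<1).any() or k[...,0].max()>=g.shape[1]-1 or k[...,1].max()>=g.shape[0]-1: continue
            if q+.02*np.linalg.norm(c-p)<best[0]: best=(q+.02*np.linalg.norm(c-p),c,int(a))
    return best[1],best[2]
E
python3 - <<'E'
from h import *
f1=load("w2");f2=load("w3")
G=[onz(f1[1],p,.01) for p in((316,38),(299,151))]
mid(*two(f1,f2,G))
cv2.imwrite("pics/cr.png",np.hstack([cv2.resize(f1[0][0:190,240:400],None,fx=2,fy=2),cv2.resize(f2[0][40:230,220:380],None,fx=2,fy=2)]))
E
```

```text
px [316.  38.] [316.2  38.2] 147
  px [288.6  78.9] [288.4  79.3] 170
  3D [ 0.3781 -0.3742  0.0134] 0.0001
  px [299. 151.] [299.3 150.8] 96
  px [272.1 200. ] [272.4 199.7] 116
  3D [ 0.3927 -0.236   0.0092] 0.0
mid [ 0.3854 -0.3051  0.0113] yaw 83.97 len 0.1391 move d [-0.029  -0.018  -0.2308] twist -6.23
```

View pics/cr.png

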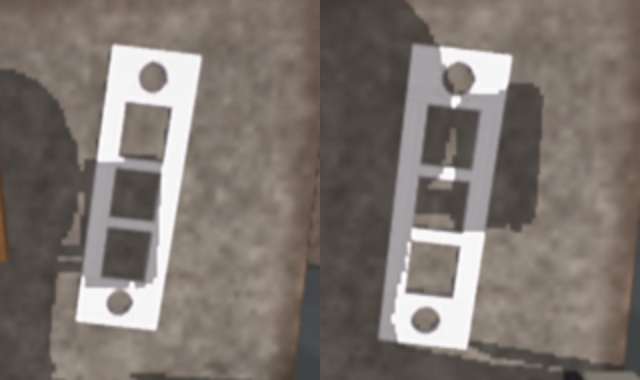

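The crop shows both holes cleanly found. The carrier is at (0.385, -0.305), top at 11 mm, yaw 84°. Now I'll grasp it.

```bash
python3 -m crank '[{"dx":-0.015,"dy":-0.01,"dz":-0.03,"twist":-3,"grip":1},{"dx":-0.029,"dy":-0.018,"dz":-0.06,"twist":-6.2,"grip":1},{"dx":-0.029,"dy":-0.018,"dz":-0.1,"twist":-6.2,"grip":1},{"dx":-0.029,"dy":-0.018,"dz":-0.14,"twist":-6.2,"grip":1},{"dx":-0.029,"dy":-0.018,"dz":-0.18,"twist":-6.2,"grip":1}]'
python3 -m crank '[{"dx":0,"dy":0,"dz":-0.02,"twist":0,"grip":1},{"dx":0,"dy":0,"dz":-0.035,"twist":0,"grip":1},{"dx":0,"dy":0,"dz":-0.045,"twist":0,"grip":1},{"dx":0,"dy":0,"dz":-0.045,"twist":0,"grip":1},{"dx":0,"dy":0,"dz":-0.045,"twist":0,"grip":1}]'; python3 -c "
from h import *
s=arm.get_state();print(s['eef_pos'],s['ee_rot'])"
```

```text
t: 3.17
eef_pos: [0.3852, -0.3054, 0.0609]
ee_rot: [-3.139, -0.001, -1.676]
force: [1.1, -0.2, -1.2]
width: 0.0879
gripper_force: 0.0
t: 3.58
eef_pos: [0.3848, -0.3051, 0.0164]
ee_rot: [3.14, 0.0, -1.676]
force: [0.4, -0.4, -0.8]
width: 0.0876
gripper_force: 0.0
[ 0.38484503 -0.30512235  0.01636511] [ 3.14036809e+00  7.02805997e-05 -1.67556627e+00]
```

```bash
python3 -m crank '[{"dx":0,"dy":0,"dz":-0.006,"twist":0,"grip":1},{"dx":0,"dy":0,"dz":-0.012,"twist":0,"grip":1},{"dx":0,"dy":0,"dz":-0.012,"twist":0,"grip":-1},{"dx":0,"dy":0,"dz":-0.012,"twist":0,"grip":-1},{"dx":0,"dy":0,"dz":-0.012,"twist":0,"grip":-1}]' 20
python3 -m crank '[{"dx":0,"dy":0,"dz":0,"twist":0,"grip":-1},{"dx":0,"dy":0,"dz":0,"twist":0,"grip":-1},{"dx":0,"dy":0,"dz":0,"twist":0,"grip":-1},{"dx":0,"dy":0,"dz":0,"twist":0,"grip":-1},{"dx":0,"dy":0,"dz":0,"twist":0,"grip":-1}]'
```

```text
t: 4.0
eef_pos: [0.3849, -0.3053, 0.0049]
ee_rot: [-3.141, -0.0, -1.676]
force: [0.2, -0.1, -0.6]
width: 0.0729
gripper_force: 0.0
t: 4.42
eef_pos: [0.3848, -0.3053, 0.0048]
ee_rot: [-3.141, -0.0, -1.676]
force: [-0.6, 1.4, 3.0]
width: 0.0537
gripper_force: 20.0
```

Gripped at 53.7 mm. The held carrier would block the wrist view of the block, so I'll let it go, measure the block and the left-hand items first, then come back.

```bash
python3 -m crank '[{"dx":0,"dy":0,"dz":0,"twist":0,"grip":1},{"dx":0,"dy":0,"dz":0,"twist":0,"grip":1},{"dx":0,"dy":0,"dz":0,"twist":0,"grip":1},{"dx":0,"dy":0,"dz":0.02,"twist":0,"grip":1},{"dx":0,"dy":0,"dz":0.06,"twist":0,"grip":1}]'|head -2
python3 -m crank '[{"dx":0,"dy":0,"dz":0.04,"twist":0,"grip":1},{"dx":0,"dy":0,"dz":0.08,"twist":0,"grip":1},{"dx":0,"dy":0,"dz":0.12,"twist":0,"grip":1},{"dx":0,"dy":0.02,"dz":0.155,"twist":2,"grip":1},{"dx":0,"dy":0.04,"dz":0.19,"twist":6,"grip":1}]'|head -2
python3 -m crank '[{"dx":0.01,"dy":0.04,"dz":0,"twist":0,"grip":1},{"dx":0.02,"dy":0.075,"dz":0,"twist":0,"grip":1},{"dx":0.03,"dy":0.11,"dz":0,"twist":0,"grip":1},{"dx":0.04,"dy":0.15,"dz":0,"twist":0,"grip":1},{"dx":0.05,"dy":0.19,"dz":0,"twist":0,"grip":1}]'|head -2
python3 -m crank '[{"dx":0.01,"dy":0.03,"dz":0.01,"twist":0,"grip":1},{"dx":0.02,"dy":0.065,"dz":0.02,"twist":0,"grip":1},{"dx":0.03,"dy":0.1,"dz":0.03,"twist":0,"grip":1},{"dx":0.04,"dy":0.135,"dz":0.04,"twist":0,"grip":1},{"dx":0.05,"dy":0.14,"dz":0.045,"twist":0,"grip":1}]'|head -2
python3 -m crank '[{"dx":0,"dy":0,"dz":0,"twist":0,"grip":1},{"dx":0,"dy":0,"dz":0,"twist":0,"grip":1},{"dx":0,"dy":0,"dz":0,"twist":0,"grip":1},{"dx":0,"dy":0,"dz":0,"twist":0,"grip":1},{"dx":0,"dy":0,"dz":0,"twist":0,"grip":1}]'|head -2
python3 - <<'E'
from h import *
save("b1")
E
python3 -m crank '[{"dx":0.01,"dy":0,"dz":0,"twist":0,"grip":1},{"dx":0.02,"dy":-0.02,"dz":0,"twist":0,"grip":1},{"dx":0.03,"dy":-0.03,"dz":-0.02,"twist":0,"grip":1},{"dx":0.03,"dy":-0.03,"dz":-0.04,"twist":0,"grip":1},{"dx":0.03,"dy":-0.03,"dz":-0.06,"twist":0,"grip":1}]'|head -2
python3 -m crank '[{"dx":0,"dy":0,"dz":0,"twist":0,"grip":1},{"dx":0,"dy":0,"dz":0,"twist":0,"grip":1},{"dx":0,"dy":0,"dz":0,"twist":0,"grip":1},{"dx":0,"dy":0,"dz":0,"twist":0,"grip":1},{"dx":0,"dy":0,"dz":0,"twist":0,"grip":1}]'|head -2
python3 - <<'E'
from h import *
f2=save("b2");f1=load("b1")
cv2.imwrite("pics/bb.png",np.hstack([f1[0][:300,80:430],f2[0][:300,80:430]]))
E
```

```text
t: 4.83
eef_pos: [0.3816, -0.304, 0.0614]
t: 5.25
eef_pos: [0.3843, -0.2651, 0.2565]
t: 5.67
eef_pos: [0.4345, -0.0736, 0.2548]
t: 6.08
eef_pos: [0.4855, 0.0691, 0.3007]
t: 6.5
eef_pos: [0.4842, 0.0638, 0.2994]
t: 6.97
eef_pos: [0.5156, 0.0338, 0.2388]
t: 7.38
eef_pos: [0.5154, 0.035, 0.2409]
```

View pics/bb.png

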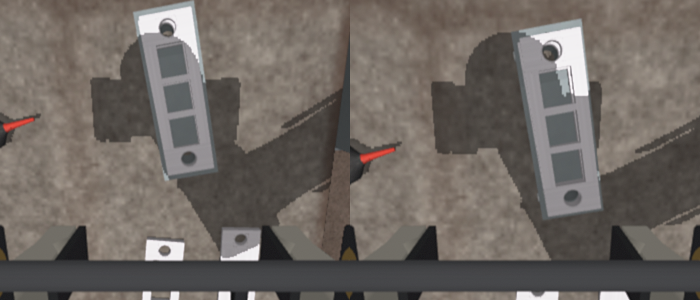

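```bash
python3 - <<'E'
from h import *
f1=load("b1");f2=load("b2")
rs=[[ray(f1[1],hole(f1[0],a)[0]),ray(f2[1],hole(f2[0],b)[0])] for a,b in(((247,27),(281,50)),((269,158),(302,197)))]
P=[tri(r) for r in rs];print(P);mid(P[0][0],P[1][0])
cv2.imwrite("pics/bz.png",np.hstack([cv2.resize(f1[0][0:190,200:310],None,fx=3,fy=3,interpolation=cv2.INTER_CUBIC),cv2.resize(f2[0][20:220,235:345],None,fx=3,fy=2.85,interpolation=cv2.INTER_CUBIC)]))
im,C=shot("top");cv2.imwrite("pics/top1.png",im)
E
```

```text
[(array([ 0.49254588, -0.07375672,  0.06315458]), np.float64(3.5782335223734626e-05)), (array([0.46796201, 0.06281368, 0.07374394]), np.float64(3.17887556576467e-05))]
mid [ 0.4803 -0.0055  0.0684] yaw 100.2 len 0.1392 move d [-0.035  -0.0405 -0.1723] twist 10.22
```

View pics/bz.png

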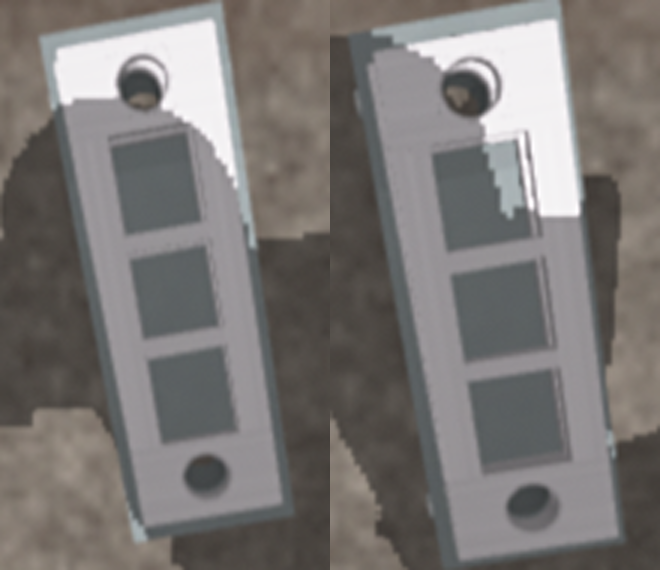

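The crop shows the top carrier's holes at (247.7,27.3) and (269,158) in frame b1. The block's rim corners in b1 are about (214,12), (272.7,0.7), (296.7,171.7) and (245,180). I'll check the pile height and the updated top view for a third carrier.

```bash
python3 - <<'E'
from h import *
f1=load("b1");f2=load("b2")
A=tri([ray(f1[1],(247.7,27.3)),ray(f2[1],(282,50.2))]);B=tri([ray(f1[1],hole(f1[0],(269,158))[0]),ray(f2[1],hole(f2[0],(302,197))[0])])
print(A,B);mid(A[0],B[0])
W=np.array([onz(f1[1],p,.055) for p in((214,12.3),(272.7,.7),(296.7,171.7),(245,180))]);print(W.round(4),W.mean(0).round(4))
for z in(.065,.075):print(z,[np.linalg.norm(onz(f1[1],(247.7,27.3),z)-onz(f1[1],(269,158),z)).round(4),np.linalg.norm(onz(f2[1],(282,50.2),z)-onz(f2[1],hole(f2[0],(302,197))[0],z)).round(4)], (onz(f1[1],(247.7,27.3),z)+onz(f1[1],(269,158),z))/2)
im=cv2.imread("pics/top1.png");cv2.imwrite("pics/tz.png",cv2.resize(im[130:270,100:500],None,fx=2,fy=2))
E
```

```text
(array([ 0.49084631, -0.07514962,  0.06845583]), np.float64(1.1246833353255694e-05)) (array([0.46796201, 0.06281368, 0.07374394]), np.float64(3.17887556576467e-05))
mid [ 0.4794 -0.0062  0.0711] yaw 99.42 len 0.1399 move d [-0.0357 -0.0412 -0.1694] twist 9.44
[[ 0.5271 -0.0921  0.055 ]
 [ 0.4643 -0.1032  0.055 ]
 [ 0.4327  0.0832  0.055 ]
 [ 0.4955  0.0935  0.055 ]] [ 0.4799 -0.0047  0.055 ]
0.065 [np.float64(0.1421), np.float64(0.1431)] [ 0.47891017 -0.0056682   0.065     ]
0.075 [np.float64(0.1385), np.float64(0.1388)] [ 0.47906667 -0.00580814  0.075     ]
```

View pics/tz.png

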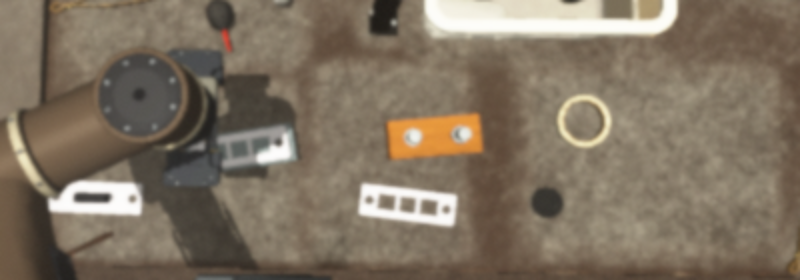

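No third carrier is in sight, so there are two loose carriers and pile_2 lies on the block (height about 73 mm). The block is at (0.480, -0.005), yaw 99.6°. Next I'll measure the left carrier and the cover.

```bash
python3 -m crank '[{"dx":-0.01,"dy":0.03,"dz":0.01,"twist":0,"grip":1},{"dx":-0.02,"dy":0.065,"dz":0.02,"twist":0,"grip":1},{"dx":-0.03,"dy":0.1,"dz":0.03,"twist":0,"grip":1},{"dx":-0.04,"dy":0.135,"dz":0.04,"twist":0,"grip":1},{"dx":-0.05,"dy":0.17,"dz":0.05,"twist":0,"grip":1}]'|head -2
python3 -m crank '[{"dx":-0.01,"dy":0.03,"dz":0.005,"twist":0,"grip":1},{"dx":-0.02,"dy":0.065,"dz":0.01,"twist":0,"grip":1},{"dx":-0.03,"dy":0.1,"dz":0.01,"twist":0,"grip":1},{"dx":-0.035,"dy":0.13,"dz":0.01,"twist":0,"grip":1},{"dx":-0.035,"dy":0.14,"dz":0.01,"twist":0,"grip":1}]'|head -2
python3 -m crank '[{"dx":0,"dy":0,"dz":0,"twist":0,"grip":1},{"dx":0,"dy":0,"dz":0,"twist":0,"grip":1},{"dx":0,"dy":0,"dz":0,"twist":0,"grip":1},{"dx":0,"dy":0,"dz":0,"twist":0,"grip":1},{"dx":0,"dy":0,"dz":0,"twist":0,"grip":1}]'|head -2
python3 -c "
from h import *
save('l1')"
python3 -m crank '[{"dx":0.01,"dy":0,"dz":-0.02,"twist":0,"grip":1},{"dx":0.02,"dy":0,"dz":-0.04,"twist":0,"grip":1},{"dx":0.02,"dy":0,"dz":-0.06,"twist":0,"grip":1},{"dx":0.02,"dy":-0.01,"dz":-0.06,"twist":0,"grip":1},{"dx":0.02,"dy":-0.02,"dz":-0.06,"twist":0,"grip":1}]'|head -2
python3 -m crank '[{"dx":0,"dy":0,"dz":0,"twist":0,"grip":1},{"dx":0,"dy":0,"dz":0,"twist":0,"grip":1},{"dx":0,"dy":0,"dz":0,"twist":0,"grip":1},{"dx":0,"dy":0,"dz":0,"twist":0,"grip":1},{"dx":0,"dy":0,"dz":0,"twist":0,"grip":1}]'|head -2
python3 - <<'E'
from h import *
f2=save("l2");f1=load("l1")
cv2.imwrite("pics/ll.png",np.hstack([f1[0][:300,60:460],f2[0][:300,60:460]]))
E
```

```text
t: 7.9
eef_pos: [0.464, 0.2063, 0.2908]
t: 8.32
eef_pos: [0.4287, 0.3484, 0.2999]
t: 8.73
eef_pos: [0.43, 0.3439, 0.2999]
t: 9.2
eef_pos: [0.4496, 0.3233, 0.2388]
t: 9.62
eef_pos: [0.4498, 0.3251, 0.2402]
```

View pics/ll.png

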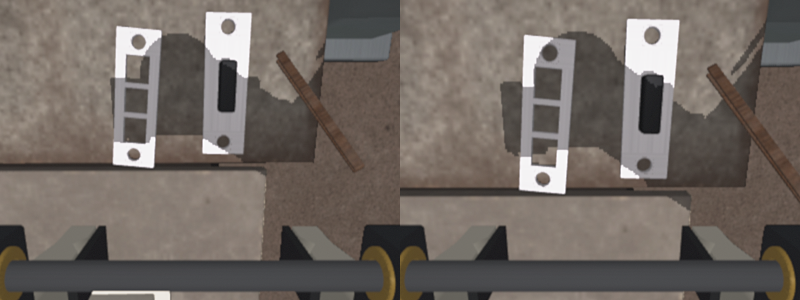

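Carrier holes in l1 are at (198,41) and (193,154), and in l2 at (210,51) and (203,178). Cover holes in l1 are at (288,26) and (283,141), and in l2 at (312,35) and (304,164).

```bash
python3 - <<'E'
from h import *
f1=load("l1");f2=load("l2")
for nm,prs in(("carrier",(((198,41),(210,51)),((193,154),(203,178)))),("cover",(((288,26),(312,35)),((283,141),(304,164))))):
    P=[]
    for a,b in prs:
        ha,hb=hole(f1[0],a),hole(f2[0],b);print(a,ha,b,hb)
        P.append(tri([ray(f1[1],ha[0]),ray(f2[1],hb[0])]))
    print(nm,P);mid(P[0][0],P[1][0])
rs=[]
for f,c in((f1,(287,85)),(f2,(311,103))):
    g=f[0].max(2);m=np.zeros_like(g);m[c[1]-45:c[1]+45,c[0]-20:c[0]+20]=1
    k=max(blobs((g<38)&(m>0),200,3000),key=lambda r:cv2.contourArea(r[1]));print(k[0]);rs.append(ray(f[1],k[0][0]))
print("bar",tri(rs))
E
```

```text
(198, 41) (array([197.93410853,  41.42635659]), 129) (210, 51) (array([209.21822542,  52.48920863]), 139)
(193, 154) (array([193.5      , 154.3989899]), 99) (203, 178) (array([202.40466392, 178.78737997]), 121)
carrier [(array([0.49690356, 0.21208648, 0.01959325]), np.float64(0.00016294094274825049)), (array([0.51184207, 0.35115179, 0.00479767]), np.float64(9.326326283137771e-06))]
mid [0.5044 0.2816 0.0122] yaw 83.87 len 0.1406 move d [ 0.0546 -0.0435 -0.2278] twist -6.12
(288, 26) (array([287.89208633,  26.19904077]), 139) (312, 35) (array([311.93850267,  34.97326203]), 187)
(283, 141) (array([282.88686869, 141.11313131]), 82) (304, 164) (array([303.83221477, 164.55369128]), 149)
cover [(array([0.38896707, 0.19354202, 0.00687743]), np.float64(0.00011614422929592047)), (array([0.39230578, 0.33273148, 0.01001205]), np.float64(3.328946610674563e-05))]
mid [0.3906 0.2631 0.0084] yaw 88.63 len 0.1393 move d [-0.0591 -0.0619 -0.2316] twist -1.36
((286.7598876953125, 86.22357177734375), (16.168262481689453, 48.005104064941406), 2.045408248901367)
((310.3984680175781, 104.82769012451172), (20.523908615112305, 54.970787048339844), 3.1798300743103027)
bar (array([0.39129432, 0.26402276, 0.03304525]), np.float64(0.0003622041034735752))
```

```bash
python3 -m crank '[{"dx":0.02,"dy":-0.015,"dz":-0.02,"twist":-3,"grip":1},{"dx":0.04,"dy":-0.03,"dz":-0.04,"twist":-6.1,"grip":1},{"dx":0.0545,"dy":-0.0435,"dz":-0.07,"twist":-6.1,"grip":1},{"dx":0.0545,"dy":-0.0435,"dz":-0.11,"twist":-6.1,"grip":1},{"dx":0.0545,"dy":-0.0435,"dz":-0.15,"twist":-6.1,"grip":1}]'|head -2
python3 -m crank '[{"dx":0,"dy":0,"dz":-0.035,"twist":0,"grip":1},{"dx":0,"dy":0,"dz":-0.06,"twist":0,"grip":1},{"dx":0,"dy":0,"dz":-0.075,"twist":0,"grip":1},{"dx":0,"dy":0,"dz":-0.08,"twist":0,"grip":1},{"dx":0,"dy":0,"dz":-0.085,"twist":0,"grip":1}]'|head -4
python3 -m crank '[{"dx":0,"dy":0,"dz":0,"twist":0,"grip":-1},{"dx":0,"dy":0,"dz":0,"twist":0,"grip":-1},{"dx":0,"dy":0,"dz":0,"twist":0,"grip":-1},{"dx":0,"dy":0,"dz":0,"twist":0,"grip":-1},{"dx":0,"dy":0,"dz":0,"twist":0,"grip":-1}]' 20
python3 -m crank '[{"dx":0,"dy":0,"dz":0,"twist":0,"grip":-1},{"dx":0,"dy":0,"dz":0,"twist":0,"grip":-1},{"dx":0,"dy":0,"dz":0,"twist":0,"grip":-1},{"dx":0,"dy":0,"dz":0,"twist":0,"grip":-1},{"dx":0,"dy":0,"dz":0,"twist":0,"grip":-1}]'
```

```text
t: 10.08
eef_pos: [0.5054, 0.281, 0.089]
t: 10.5
eef_pos: [0.5042, 0.2813, 0.0039]
ee_rot: [3.141, -0.001, -1.677]
force: [0.1, -0.2, 0.1]
t: 10.92
eef_pos: [0.5046, 0.2817, 0.0056]
ee_rot: [-3.141, 0.001, -1.678]
force: [-0.2, 0.1, -0.0]
width: 0.0599
gripper_force: 0.0
t: 11.33
eef_pos: [0.5045, 0.2815, 0.0052]
ee_rot: [-3.141, 0.001, -1.678]
force: [-2.5, 0.4, 6.7]
width: 0.0538
gripper_force: 20.0
```

```bash
python3 -m crank '[{"dx":0,"dy":0,"dz":0.02,"twist":0,"grip":-1},{"dx":0,"dy":0,"dz":0.055,"twist":0,"grip":-1},{"dx":0,"dy":0,"dz":0.09,"twist":0,"grip":-1},{"dx":0,"dy":-0.01,"dz":0.125,"twist":0,"grip":-1},{"dx":0,"dy":-0.03,"dz":0.145,"twist":0,"grip":-1}]'|head -2
python3 -m crank '[{"dx":0,"dy":-0.035,"dz":0,"twist":3,"grip":-1},{"dx":-0.005,"dy":-0.07,"dz":0,"twist":6,"grip":-1},{"dx":-0.01,"dy":-0.105,"dz":0,"twist":9,"grip":-1},{"dx":-0.015,"dy":-0.14,"dz":0,"twist":12,"grip":-1},{"dx":-0.02,"dy":-0.175,"dz":0,"twist":15.7,"grip":-1}]'|head -2
python3 -m crank '[{"dx":0,"dy":-0.03,"dz":0,"twist":0,"grip":-1},{"dx":-0.002,"dy":-0.06,"dz":0,"twist":0,"grip":-1},{"dx":-0.0048,"dy":-0.0815,"dz":0,"twist":0,"grip":-1},{"dx":-0.0048,"dy":-0.0815,"dz":-0.01,"twist":0,"grip":-1},{"dx":-0.0048,"dy":-0.0815,"dz":-0.03,"twist":0,"grip":-1}]'|head -2
python3 -m crank '[{"dx":0,"dy":0,"dz":-0.01,"twist":0,"grip":-1},{"dx":0,"dy":0,"dz":-0.02,"twist":0,"grip":-1},{"dx":0,"dy":0,"dz":-0.028,"twist":0,"grip":-1},{"dx":0,"dy":0,"dz":-0.03,"twist":0,"grip":-1},{"dx":0,"dy":0,"dz":-0.03,"twist":0,"grip":-1}]'
```

```text
t: 11.75
eef_pos: [0.5056, 0.2531, 0.1534]
t: 12.17
eef_pos: [0.4834, 0.0746, 0.1495]
t: 12.58
eef_pos: [0.4806, -0.0061, 0.1211]
t: 13.0
eef_pos: [0.479, -0.0052, 0.089]
ee_rot: [3.14, -0.0, -1.404]
force: [-0.9, 0.1, -1.7]
width: 0.0535
gripper_force: 20.0
```

```bash
python3 -m crank '[{"dx":0,"dy":0,"dz":-0.001,"twist":0,"grip":-1},{"dx":0,"dy":0,"dz":-0.002,"twist":0,"grip":-1},{"dx":0,"dy":0,"dz":-0.003,"twist":0,"grip":-1},{"dx":0,"dy":0,"dz":-0.004,"twist":0,"grip":-1},{"dx":0,"dy":0,"dz":-0.005,"twist":0,"grip":-1}]'|sed -n 2,4p
python3 -m crank '[{"dx":0,"dy":0,"dz":-0.0005,"twist":0,"grip":-1},{"dx":0,"dy":0,"dz":-0.001,"twist":0,"grip":-1},{"dx":0,"dy":0,"dz":-0.0015,"twist":0,"grip":-1},{"dx":0,"dy":0,"dz":-0.002,"twist":0,"grip":-1},{"dx":0,"dy":0,"dz":-0.0025,"twist":0,"grip":-1}]'|sed -n 2,4p
```

```text
eef_pos: [0.4796, -0.0052, 0.0847]
ee_rot: [-3.141, 0.0, -1.404]
force: [0.0, -0.4, -1.2]
eef_pos: [0.4794, -0.0052, 0.082]
ee_rot: [3.142, -0.0, -1.404]
force: [0.7, -0.0, -1.3]
```

```bash
for i in 1 2; do python3 -m crank '[{"dx":0,"dy":0,"dz":-0.0004,"twist":0,"grip":-1},{"dx":0,"dy":0,"dz":-0.0008,"twist":0,"grip":-1},{"dx":0,"dy":0,"dz":-0.0012,"twist":0,"grip":-1},{"dx":0,"dy":0,"dz":-0.0016,"twist":0,"grip":-1},{"dx":0,"dy":0,"dz":-0.002,"twist":0,"grip":-1}]'|sed -n 2,4p; done
```

```text
eef_pos: [0.4794, -0.0053, 0.0802]
ee_rot: [3.142, -0.0, -1.404]
force: [-2.8, 1.2, 7.3]
eef_pos: [0.4795, -0.0053, 0.08]
ee_rot: [-3.141, -0.0, -1.403]
force: [-12.0, 2.7, 29.8]
```

It rested at TCP 0.080, meaning the pile top was at 75 mm, so pile_2 is confirmed. I'll ease off, release and go back for the other carrier.

```bash
python3 -m crank '[{"dx":0,"dy":0,"dz":0.0015,"twist":0,"grip":-1},{"dx":0,"dy":0,"dz":0.0015,"twist":0,"grip":-1},{"dx":0,"dy":0,"dz":0.0015,"twist":0,"grip":1},{"dx":0,"dy":0,"dz":0.0015,"twist":0,"grip":1},{"dx":0,"dy":0,"dz":0.0015,"twist":0,"grip":1}]'|sed -n 2,5p
python3 -m crank '[{"dx":0,"dy":0,"dz":0,"twist":0,"grip":1},{"dx":0,"dy":0,"dz":0,"twist":0,"grip":1},{"dx":0,"dy":0,"dz":0.02,"twist":0,"grip":1},{"dx":0,"dy":0,"dz":0.05,"twist":0,"grip":1},{"dx":0,"dy":0,"dz":0.09,"twist":0,"grip":1}]'|sed -n 2,5p
python3 -m crank '[{"dx":-0.01,"dy":-0.03,"dz":0.02,"twist":-3,"grip":1},{"dx":-0.02,"dy":-0.065,"dz":0.02,"twist":-6,"grip":1},{"dx":-0.03,"dy":-0.1,"dz":0.02,"twist":-9,"grip":1},{"dx":-0.04,"dy":-0.135,"dz":0.02,"twist":-12,"grip":1},{"dx":-0.05,"dy":-0.17,"dz":0.02,"twist":-15.6,"grip":1}]'|sed -n 2,3p
python3 -m crank '[{"dx":-0.01,"dy":-0.03,"dz":0,"twist":0,"grip":1},{"dx":-0.02,"dy":-0.065,"dz":0,"twist":0,"grip":1},{"dx":-0.03,"dy":-0.1,"dz":0,"twist":0,"grip":1},{"dx":-0.0447,"dy":-0.13,"dz":0,"twist":0,"grip":1},{"dx":-0.0447,"dy":-0.13,"dz":-0.03,"twist":0,"grip":1}]'|sed -n 2,3p
python3 -c "
from h import *
save('c1');s=arm.get_state();print(s['eef_pos'],s['ee_rot'])
im,C=shot('top');cv2.imwrite('pics/top2.png',cv2.resize(im[150:260,100:420],None,fx=2,fy=2))"
```

```text
eef_pos: [0.4794, -0.0053, 0.0793]
ee_rot: [3.141, -0.0, -1.404]
force: [0.3, -0.0, -0.1]
width: 0.0682
eef_pos: [0.4775, -0.0058, 0.1683]
ee_rot: [3.136, -0.001, -1.404]
force: [1.5, 0.5, 0.1]
width: 0.0873
eef_pos: [0.4287, -0.1765, 0.1899]
ee_rot: [-3.141, 0.0, -1.678]
eef_pos: [0.3859, -0.3106, 0.1637]
ee_rot: [-3.134, -0.004, -1.679]
[ 0.38218541 -0.30660312  0.15513135] [ 3.13915684e+00  1.73926778e-03 -1.68143589e+00]
```

View pics/top2.png

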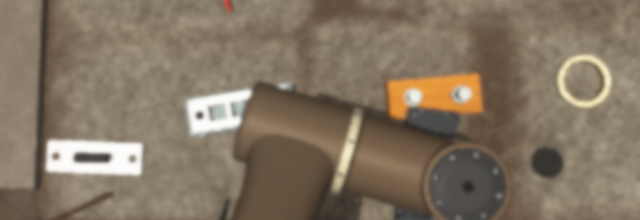

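The carrier lies on the pile, and the top view's stand at (430,95) is unchanged. Descending on the second carrier.

```bash
python3 -m crank '[{"dx":0,"dy":0,"dz":-0.035,"twist":0,"grip":1},{"dx":0,"dy":0,"dz":-0.07,"twist":0,"grip":1},{"dx":0,"dy":0,"dz":-0.105,"twist":0,"grip":1},{"dx":0,"dy":0,"dz":-0.135,"twist":0,"grip":1},{"dx":0,"dy":0,"dz":-0.135,"twist":0,"grip":1}]'
python3 -m crank '[{"dx":0,"dy":0,"dz":0,"twist":0,"grip":1},{"dx":0,"dy":0,"dz":0,"twist":0,"grip":1},{"dx":0,"dy":0,"dz":0,"twist":0,"grip":1},{"dx":0,"dy":0,"dz":0,"twist":0,"grip":1},{"dx":0,"dy":0,"dz":0,"twist":0,"grip":1}]'
```

```text
t: 16.85
eef_pos: [0.3818, -0.3033, 0.0204]
ee_rot: [3.133, 0.002, -1.676]
force: [-0.6, -0.1, 0.2]
width: 0.0877
gripper_force: 0.0
t: 17.27
eef_pos: [0.3858, -0.3055, 0.0261]
ee_rot: [-3.139, -0.001, -1.676]
force: [-0.1, 0.3, -0.3]
width: 0.0877
gripper_force: 0.0
```

Settled at 0.026, so go 21 mm lower.

```bash
python3 -m crank '[{"dx":0,"dy":0,"dz":-0.01,"twist":0,"grip":1},{"dx":0,"dy":0,"dz":-0.016,"twist":0,"grip":1},{"dx":0,"dy":0,"dz":-0.021,"twist":0,"grip":1},{"dx":0,"dy":0,"dz":-0.021,"twist":0,"grip":-1},{"dx":0,"dy":0,"dz":-0.021,"twist":0,"grip":-1}]' 20|sed -n 2,6p
python3 -m crank '[{"dx":0,"dy":0,"dz":0,"twist":0,"grip":-1},{"dx":0,"dy":0,"dz":0,"twist":0,"grip":-1},{"dx":0,"dy":0,"dz":0,"twist":0,"grip":-1},{"dx":0,"dy":0,"dz":0,"twist":0,"grip":-1},{"dx":0,"dy":0,"dz":0,"twist":0,"grip":-1}]'|sed -n 2,6p
python3 -m crank '[{"dx":0,"dy":0,"dz":0,"twist":0,"grip":-1},{"dx":0,"dy":0,"dz":0,"twist":0,"grip":-1},{"dx":0,"dy":0,"dz":0,"twist":0,"grip":-1},{"dx":0,"dy":0,"dz":0,"twist":0,"grip":-1},{"dx":0,"dy":0,"dz":0,"twist":0,"grip":-1}]'|sed -n 2,6p
```

```text
eef_pos: [0.3845, -0.3052, 0.0034]
ee_rot: [3.141, 0.0, -1.676]
force: [0.2, 0.1, 0.7]
width: 0.0794
gripper_force: 0.0
eef_pos: [0.3849, -0.3053, 0.0038]
ee_rot: [-3.141, -0.0, -1.676]
force: [-0.0, 0.2, 1.1]
width: 0.0537
gripper_force: 20.0
eef_pos: [0.3848, -0.3053, 0.0037]
ee_rot: [-3.141, -0.0, -1.676]
force: [0.6, 1.5, 6.1]
width: 0.0537
gripper_force: 20.0
```

```bash
python3 -m crank '[{"dx":0,"dy":0,"dz":0.02,"twist":0,"grip":-1},{"dx":0,"dy":0,"dz":0.055,"twist":0,"grip":-1},{"dx":0,"dy":0,"dz":0.09,"twist":0,"grip":-1},{"dx":0,"dy":0,"dz":0.125,"twist":0,"grip":-1},{"dx":0.005,"dy":0.015,"dz":0.16,"twist":0,"grip":-1}]'|sed -n 2p
python3 -m crank '[{"dx":0.01,"dy":0.03,"dz":0,"twist":3,"grip":-1},{"dx":0.02,"dy":0.065,"dz":0,"twist":6,"grip":-1},{"dx":0.03,"dy":0.1,"dz":0,"twist":9,"grip":-1},{"dx":0.04,"dy":0.135,"dz":0,"twist":12,"grip":-1},{"dx":0.05,"dy":0.17,"dz":0,"twist":15.6,"grip":-1}]'|sed -n 2p
python3 -m crank '[{"dx":0.01,"dy":0.03,"dz":0,"twist":0,"grip":-1},{"dx":0.02,"dy":0.06,"dz":0,"twist":0,"grip":-1},{"dx":0.03,"dy":0.09,"dz":0,"twist":0,"grip":-1},{"dx":0.0399,"dy":0.115,"dz":0,"twist":0,"grip":-1},{"dx":0.0399,"dy":0.115,"dz":-0.02,"twist":0,"grip":-1}]'|sed -n 2p
python3 -m crank '[{"dx":0,"dy":0,"dz":-0.02,"twist":0,"grip":-1},{"dx":0,"dy":0,"dz":-0.036,"twist":0,"grip":-1},{"dx":0,"dy":0,"dz":-0.042,"twist":0,"grip":-1},{"dx":0,"dy":0,"dz":-0.044,"twist":0,"grip":-1},{"dx":0,"dy":0,"dz":-0.046,"twist":0,"grip":-1}]'|sed -n 2,5p
python3 -m crank '[{"dx":0,"dy":0,"dz":0,"twist":0,"grip":-1},{"dx":0,"dy":0,"dz":0,"twist":0,"grip":-1},{"dx":0,"dy":0,"dz":0,"twist":0,"grip":-1},{"dx":0,"dy":0,"dz":-0.001,"twist":0,"grip":-1},{"dx":0,"dy":0,"dz":-0.002,"twist":0,"grip":-1}]'|sed -n 2,5p
```

```text
eef_pos: [0.3888, -0.2909, 0.1647]
eef_pos: [0.4394, -0.1186, 0.1634]
eef_pos: [0.4838, -0.0011, 0.1463]
eef_pos: [0.4798, -0.0053, 0.0976]
ee_rot: [3.141, -0.0, -1.404]
force: [-0.1, -0.6, -0.6]
width: 0.0533
eef_pos: [0.4799, -0.0052, 0.096]
ee_rot: [-3.141, 0.0, -1.404]
force: [-0.4, 0.4, -1.2]
width: 0.0537
```

```bash
python3 -m crank '[{"dx":0,"dy":0,"dz":-0.001,"twist":0,"grip":-1},{"dx":0,"dy":0,"dz":-0.002,"twist":0,"grip":-1},{"dx":0,"dy":0,"dz":-0.003,"twist":0,"grip":-1},{"dx":0,"dy":0,"dz":-0.004,"twist":0,"grip":-1},{"dx":0,"dy":0,"dz":-0.005,"twist":0,"grip":-1}]'|sed -n 2,4p
python3 -m crank '[{"dx":0,"dy":0,"dz":-0.0004,"twist":0,"grip":-1},{"dx":0,"dy":0,"dz":-0.0008,"twist":0,"grip":-1},{"dx":0,"dy":0,"dz":-0.0012,"twist":0,"grip":-1},{"dx":0,"dy":0,"dz":-0.0016,"twist":0,"grip":-1},{"dx":0,"dy":0,"dz":-0.002,"twist":0,"grip":-1}]'|sed -n 2,4p
```

```text
eef_pos: [0.4796, -0.0052, 0.0904]
ee_rot: [3.141, -0.0, -1.404]
force: [-0.2, -0.3, -1.1]
eef_pos: [0.4797, -0.0052, 0.0887]
ee_rot: [3.142, -0.0, -1.404]
force: [-2.5, 2.2, 7.3]
```

```bash
python3 -m crank '[{"dx":0,"dy":0,"dz":-0.0002,"twist":0,"grip":-1},{"dx":0,"dy":0,"dz":-0.0004,"twist":0,"grip":-1},{"dx":0,"dy":0,"dz":-0.0006,"twist":0,"grip":-1},{"dx":0,"dy":0,"dz":-0.0008,"twist":0,"grip":-1},{"dx":0,"dy":0,"dz":-0.001,"twist":0,"grip":-1}]'|sed -n 2,4p
```

```text
eef_pos: [0.4797, -0.0052, 0.0887]
ee_rot: [-3.141, -0.0, -1.403]
force: [-6.6, 1.4, 15.4]
```

Felt resting at 0.0887 as expected. I'll release and take a look on the way to the cover.

```bash
python3 -m crank '[{"dx":0,"dy":0,"dz":0.001,"twist":0,"grip":-1},{"dx":0,"dy":0,"dz":0.001,"twist":0,"grip":-1},{"dx":0,"dy":0,"dz":0.001,"twist":0,"grip":1},{"dx":0,"dy":0,"dz":0.001,"twist":0,"grip":1},{"dx":0,"dy":0,"dz":0.001,"twist":0,"grip":1}]'|sed -n 2,5p
python3 -m crank '[{"dx":0,"dy":0,"dz":0,"twist":0,"grip":1},{"dx":0,"dy":0,"dz":0,"twist":0,"grip":1},{"dx":0,"dy":0,"dz":0.02,"twist":0,"grip":1},{"dx":0,"dy":0,"dz":0.05,"twist":0,"grip":1},{"dx":0,"dy":0,"dz":0.09,"twist":0,"grip":1}]'|sed -n 2,3p
python3 -m crank '[{"dx":0,"dy":0.015,"dz":0.035,"twist":0,"grip":1},{"dx":0,"dy":0.035,"dz":0.07,"twist":0,"grip":1},{"dx":0,"dy":0.055,"dz":0.1,"twist":0,"grip":1},{"dx":0,"dy":0.07,"dz":0.12,"twist":0,"grip":1},{"dx":0,"dy":0.07,"dz":0.12,"twist":0,"grip":1}]'|sed -n 2,3p
python3 -m crank '[{"dx":0,"dy":0,"dz":0,"twist":0,"grip":1},{"dx":0,"dy":0,"dz":0,"twist":0,"grip":1},{"dx":0,"dy":0,"dz":0,"twist":0,"grip":1},{"dx":0,"dy":0,"dz":0,"twist":0,"grip":1},{"dx":0,"dy":0,"dz":0,"twist":0,"grip":1}]'|sed -n 2,3p
python3 - <<'E'
from h import *
f=save("p1");im,C=f
print(arm.get_state()['eef_pos'])
for a in(-70,70):
    d=np.radians(99.6);P=np.array([.4797,-.005,.095])+a/1000*np.array([np.cos(d),np.sin(d),0]);p=proj(C,P);q=hole(im,p);print(p,q,onz(C,q[0],.095) if q[0] is not None else 0)
cv2.imwrite("pics/pz.png",cv2.resize(im[0:225,170:340],None,fx=2.6,fy=2.6))
E
```

```text
eef_pos: [0.4797, -0.0052, 0.0885]
ee_rot: [3.142, -0.0, -1.404]
force: [-0.2, 0.4, 0.2]
width: 0.0687
eef_pos: [0.4778, -0.0058, 0.1774]
ee_rot: [3.136, -0.001, -1.404]
eef_pos: [0.4817, 0.0672, 0.3035]
ee_rot: [-3.134, 0.002, -1.402]
eef_pos: [0.4794, 0.0642, 0.2978]
ee_rot: [3.14, -0.001, -1.405]
[0.47944228 0.06430633 0.29793766]
[265.3219299   23.09259686] (array([263.45945946,  27.06531532]), 74) [ 0.49254134 -0.07025077  0.095     ]
[264.26717838 164.85296604] (array([263.42263122, 163.74505794]), 244) [0.46913833 0.0629681  0.095     ]
```

View pics/pz.png

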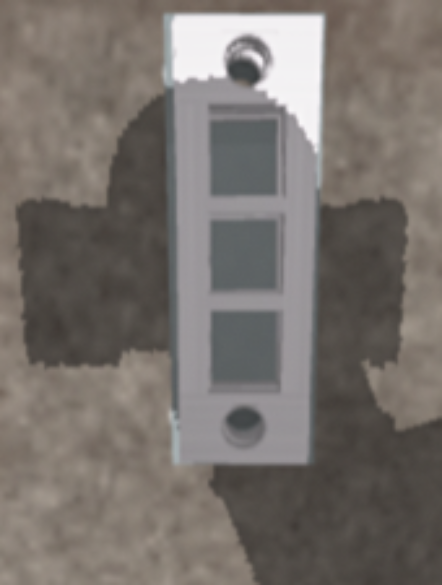

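The carriers sit neatly; the holes at (265.4,23.1) and (263.8,164.2) are within about a millimetre of where they should be. Next, the cover.

```bash
python3 -m crank '[{"dx":-0.015,"dy":0.035,"dz":-0.01,"twist":-3,"grip":1},{"dx":-0.03,"dy":0.07,"dz":-0.02,"twist":-6,"grip":1},{"dx":-0.045,"dy":0.105,"dz":-0.03,"twist":-9,"grip":1},{"dx":-0.06,"dy":0.14,"dz":-0.04,"twist":-11,"grip":1},{"dx":-0.075,"dy":0.17,"dz":-0.055,"twist":-11,"grip":1}]'|sed -n 2p
python3 -m crank '[{"dx":-0.0137,"dy":0.0285,"dz":-0.02,"twist":0,"grip":1},{"dx":-0.0137,"dy":0.0285,"dz":-0.06,"twist":0,"grip":1},{"dx":-0.0137,"dy":0.0285,"dz":-0.1,"twist":0,"grip":1},{"dx":-0.0137,"dy":0.0285,"dz":-0.14,"twist":0,"grip":1},{"dx":-0.0137,"dy":0.0285,"dz":-0.175,"twist":0,"grip":1}]'|sed -n 2p
python3 -m crank '[{"dx":0,"dy":0,"dz":-0.02,"twist":0,"grip":1},{"dx":0,"dy":0,"dz":-0.03,"twist":0,"grip":1},{"dx":0,"dy":0,"dz":-0.03,"twist":0,"grip":1},{"dx":0,"dy":0,"dz":-0.03,"twist":0,"grip":1},{"dx":0,"dy":0,"dz":-0.03,"twist":0,"grip":1}]'|sed -n 2,4p
```

```text
eef_pos: [0.4042, 0.2365, 0.2438]
eef_pos: [0.3903, 0.2627, 0.0665]
eef_pos: [0.3914, 0.2637, 0.0393]
ee_rot: [-3.141, 0.001, -1.596]
force: [-0.4, 0.2, 0.5]
```

```bash
python3 -m crank '[{"dx":0,"dy":0,"dz":-0.012,"twist":0,"grip":1},{"dx":0,"dy":0,"dz":-0.02,"twist":0,"grip":1},{"dx":0,"dy":0,"dz":-0.025,"twist":0,"grip":1},{"dx":0,"dy":0,"dz":-0.025,"twist":0,"grip":-1},{"dx":0,"dy":0,"dz":-0.025,"twist":0,"grip":-1}]' 30|sed -n 2,6p
for i in 1 2 3; do python3 -m crank '[{"dx":0,"dy":0,"dz":0,"twist":0,"grip":-1},{"dx":0,"dy":0,"dz":0,"twist":0,"grip":-1},{"dx":0,"dy":0,"dz":0,"twist":0,"grip":-1},{"dx":0,"dy":0,"dz":0,"twist":0,"grip":-1},{"dx":0,"dy":0,"dz":0,"twist":0,"grip":-1}]'|sed -n 2,6p;done
```

```text
eef_pos: [0.391, 0.2633, 0.0137]
ee_rot: [3.142, -0.0, -1.596]
force: [0.3, 0.1, -0.3]
width: 0.0794
gripper_force: 0.0
eef_pos: [0.391, 0.2633, 0.0137]
ee_rot: [-3.141, 0.0, -1.596]
force: [-0.5, 0.2, -0.0]
width: 0.0466
gripper_force: 0.0
eef_pos: [0.3909, 0.2632, 0.0135]
ee_rot: [3.141, -0.0, -1.596]
force: [-1.2, 0.9, 1.2]
width: 0.02
gripper_force: 30.0
eef_pos: [0.3909, 0.2632, 0.0135]
ee_rot: [3.141, -0.0, -1.596]
force: [-1.5, -0.1, 1.3]
width: 0.0198
gripper_force: 30.0
```

```bash
python3 -m crank '[{"dx":0,"dy":0,"dz":0.02,"twist":0,"grip":-1},{"dx":0,"dy":0,"dz":0.055,"twist":0,"grip":-1},{"dx":0,"dy":0,"dz":0.09,"twist":0,"grip":-1},{"dx":0,"dy":0,"dz":0.13,"twist":0,"grip":-1},{"dx":0.0087,"dy":-0.0183,"dz":0.165,"twist":0,"grip":-1}]'|sed -n 2p
python3 -m crank '[{"dx":0.01,"dy":-0.03,"dz":0,"twist":3,"grip":-1},{"dx":0.02,"dy":-0.06,"dz":0,"twist":6,"grip":-1},{"dx":0.03,"dy":-0.095,"dz":0,"twist":9,"grip":-1},{"dx":0.04,"dy":-0.13,"dz":0,"twist":11,"grip":-1},{"dx":0.05,"dy":-0.165,"dz":0,"twist":11,"grip":-1}]'|sed -n 2p
python3 -m crank '[{"dx":0.01,"dy":-0.03,"dz":0,"twist":0,"grip":-1},{"dx":0.02,"dy":-0.06,"dz":0,"twist":0,"grip":-1},{"dx":0.03,"dy":-0.085,"dz":0,"twist":0,"grip":-1},{"dx":0.03,"dy":-0.085,"dz":-0.01,"twist":0,"grip":-1},{"dx":0.03,"dy":-0.085,"dz":-0.03,"twist":0,"grip":-1}]'|sed -n 2p
python3 -m crank '[{"dx":0,"dy":0,"dz":-0.015,"twist":0,"grip":-1},{"dx":0,"dy":0,"dz":-0.025,"twist":0,"grip":-1},{"dx":0,"dy":0,"dz":-0.03,"twist":0,"grip":-1},{"dx":0,"dy":0,"dz":-0.03,"twist":0,"grip":-1},{"dx":0,"dy":0,"dz":-0.03,"twist":0,"grip":-1}]'|sed -n 2,6p
```

```text
eef_pos: [0.3995, 0.2463, 0.1809]
eef_pos: [0.4495, 0.0784, 0.1786]
eef_pos: [0.4813, -0.0063, 0.1497]
eef_pos: [0.4797, -0.0049, 0.1186]
ee_rot: [3.141, -0.0, -1.404]
force: [-0.2, 0.7, -2.4]
width: 0.0196
gripper_force: 30.0
```

```bash
python3 -m crank '[{"dx":0,"dy":0,"dz":-0.002,"twist":0,"grip":-1},{"dx":0,"dy":0,"dz":-0.004,"twist":0,"grip":-1},{"dx":0,"dy":0,"dz":-0.006,"twist":0,"grip":-1},{"dx":0,"dy":0,"dz":-0.007,"twist":0,"grip":-1},{"dx":0,"dy":0,"dz":-0.008,"twist":0,"grip":-1}]'|sed -n 2,4p
python3 -m crank '[{"dx":0,"dy":0,"dz":-0.0004,"twist":0,"grip":-1},{"dx":0,"dy":0,"dz":-0.0008,"twist":0,"grip":-1},{"dx":0,"dy":0,"dz":-0.0012,"twist":0,"grip":-1},{"dx":0,"dy":0,"dz":-0.0016,"twist":0,"grip":-1},{"dx":0,"dy":0,"dz":-0.002,"twist":0,"grip":-1}]'|sed -n 2,4p
```

```text
eef_pos: [0.4797, -0.005, 0.1106]
ee_rot: [-3.141, 0.0, -1.404]
force: [-0.7, 0.8, -1.7]
eef_pos: [0.4797, -0.005, 0.1086]
ee_rot: [-3.142, -0.0, -1.404]
force: [0.7, 0.4, -1.3]
```

```bash
python3 -m crank '[{"dx":0,"dy":0,"dz":-0.0003,"twist":0,"grip":-1},{"dx":0,"dy":0,"dz":-0.0006,"twist":0,"grip":-1},{"dx":0,"dy":0,"dz":-0.0009,"twist":0,"grip":-1},{"dx":0,"dy":0,"dz":-0.0012,"twist":0,"grip":-1},{"dx":0,"dy":0,"dz":-0.0012,"twist":0,"grip":-1}]'|sed -n 2,4p
```

```text
eef_pos: [0.4797, -0.005, 0.1085]
ee_rot: [-3.141, -0.0, -1.403]
force: [-5.4, 1.1, 13.5]
```

Cover felt resting. I'll release, then check the cover holes and go on to the pins.

```bash
python3 -m crank '[{"dx":0,"dy":0,"dz":0.001,"twist":0,"grip":-1},{"dx":0,"dy":0,"dz":0.001,"twist":0,"grip":-1},{"dx":0,"dy":0,"dz":0.001,"twist":0,"grip":1},{"dx":0,"dy":0,"dz":0.001,"twist":0,"grip":1},{"dx":0,"dy":0,"dz":0.001,"twist":0,"grip":1}]'|sed -n 2,5p
python3 -m crank '[{"dx":0,"dy":0,"dz":0,"twist":0,"grip":1},{"dx":0,"dy":0,"dz":0,"twist":0,"grip":1},{"dx":0,"dy":0,"dz":0.02,"twist":0,"grip":1},{"dx":0,"dy":0,"dz":0.05,"twist":0,"grip":1},{"dx":0,"dy":0,"dz":0.09,"twist":0,"grip":1}]'|sed -n 2,3p
python3 -m crank '[{"dx":0,"dy":0.015,"dz":0.035,"twist":0,"grip":1},{"dx":0,"dy":0.035,"dz":0.07,"twist":0,"grip":1},{"dx":0,"dy":0.055,"dz":0.1,"twist":0,"grip":1},{"dx":0,"dy":0.07,"dz":0.12,"twist":0,"grip":1},{"dx":0,"dy":0.07,"dz":0.12,"twist":0,"grip":1}]'|sed -n 2,3p
python3 -m crank '[{"dx":0,"dy":0,"dz":0,"twist":0,"grip":1},{"dx":0,"dy":0,"dz":0,"twist":0,"grip":1},{"dx":0,"dy":0,"dz":0,"twist":0,"grip":1},{"dx":0,"dy":0,"dz":0,"twist":0,"grip":1},{"dx":0,"dy":0,"dz":0,"twist":0,"grip":1}]'|sed -n 2,3p
python3 -c "
from h import *
save('p2');s=arm.get_state();print(s['t'],s['eef_pos'])"
python3 -m crank '[{"dx":0,"dy":-0.035,"dz":0,"twist":0,"grip":1},{"dx":0.005,"dy":-0.07,"dz":0,"twist":-2,"grip":1},{"dx":0.01,"dy":-0.105,"dz":0,"twist":-4,"grip":1},{"dx":0.015,"dy":-0.14,"dz":0,"twist":-7,"grip":1},{"dx":0.02,"dy":-0.175,"dz":0,"twist":-9.6,"grip":1}]'|sed -n 2p
python3 -m crank '[{"dx":0,"dy":-0.035,"dz":0,"twist":0,"grip":1},{"dx":0,"dy":-0.07,"dz":0.01,"twist":0,"grip":1},{"dx":0,"dy":-0.105,"dz":0.02,"twist":0,"grip":1},{"dx":0,"dy":-0.14,"dz":0.03,"twist":0,"grip":1},{"dx":0,"dy":-0.16,"dz":0.04,"twist":0,"grip":1}]'|sed -n 2p
python3 -m crank '[{"dx":0,"dy":0,"dz":0,"twist":0,"grip":1},{"dx":0,"dy":0,"dz":0,"twist":0,"grip":1},{"dx":0,"dy":0,"dz":0,"twist":0,"grip":1},{"dx":0,"dy":0,"dz":0,"twist":0,"grip":1},{"dx":0,"dy":0,"dz":0,"twist":0,"grip":1}]'|sed -n 2,3p
python3 -c "
from h import *
save('s1')"
python3 -m crank '[{"dx":-0.01,"dy":-0.01,"dz":0,"twist":0,"grip":1},{"dx":-0.02,"dy":-0.02,"dz":-0.02,"twist":0,"grip":1},{"dx":-0.03,"dy":-0.03,"dz":-0.04,"twist":0,"grip":1},{"dx":-0.04,"dy":-0.03,"dz":-0.06,"twist":0,"grip":1},{"dx":-0.05,"dy":-0.03,"dz":-0.07,"twist":0,"grip":1}]'|sed -n 2p
python3 -m crank '[{"dx":0,"dy":0,"dz":0,"twist":0,"grip":1},{"dx":0,"dy":0,"dz":0,"twist":0,"grip":1},{"dx":0,"dy":0,"dz":0,"twist":0,"grip":1},{"dx":0,"dy":0,"dz":0,"twist":0,"grip":1},{"dx":0,"dy":0,"dz":0,"twist":0,"grip":1}]'|sed -n 2,3p
python3 -c "
from h import *
save('s2');a=load('p2')[0];b=load('s1')[0];c=load('s2')[0]
cv2.imwrite('pics/m.png',np.hstack([a[:250,130:390],b[:250,130:390],c[:250,130:390]]))"
```

```text
eef_pos: [0.4798, -0.005, 0.1083]
ee_rot: [-3.141, -0.0, -1.404]
force: [1.1, -0.6, 0.1]
width: 0.0345
eef_pos: [0.4779, -0.0055, 0.1972]
ee_rot: [3.136, -0.001, -1.404]
eef_pos: [0.4817, 0.0673, 0.3233]
ee_rot: [-3.134, 0.002, -1.402]
eef_pos: [0.4794, 0.0644, 0.3176]
ee_rot: [3.14, -0.001, -1.405]
31.1167 [0.4794582  0.0645061  0.31774344]
eef_pos: [0.4995, -0.1118, 0.3183]
eef_pos: [0.499, -0.2732, 0.3581]
eef_pos: [0.4995, -0.2691, 0.358]
ee_rot: [3.141, 0.0, -1.57]
eef_pos: [0.4478, -0.2997, 0.2858]
eef_pos: [0.4504, -0.3001, 0.2891]
ee_rot: [-3.14, -0.0, -1.571]
```

View pics/m.png

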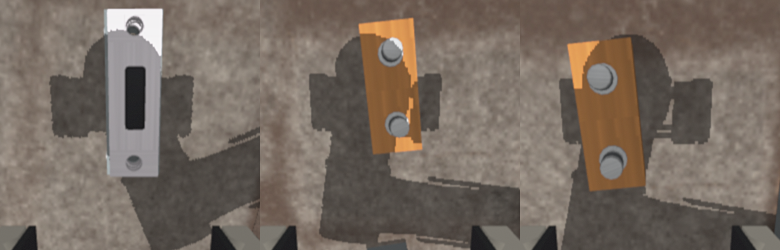

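The left panel shows the cover centred with its holes at (134,26) and (133,162). The other panels show the stand with pin tops near (391,47) and (397,125), then (600,76) and (611,164), all in strip coordinates.

```bash
python3 - <<'E'
from h import *
im,C=load("p2")
for p in((264,26),(263,162)):q=hole(im,p);print("cover",q,onz(C,q[0],.105) if q[0] is not None else onz(C,p,.105))
F=[load("s1"),load("s2")];G=[[(261,48),(267,125)],[(210,76),(221,164)]];rr=[(9,11),(11,13)];vis=[]
D=[[],[]];S=[]
for i,(im,C) in enumerate(F):
    h=cv2.cvtColor(im,cv2.COLOR_BGR2HSV);o=cv2.morphologyEx(((h[...,1]>130)&(h[...,2]>80)).astype(np.uint8),cv2.MORPH_CLOSE,np.ones((45,45)))
    b=max(blobs(o>0,2000,30000),key=lambda r:cv2.contourArea(r[1]));S.append(ray(C,b[0][0]));print("stand",b[0][0],b[0][1],onz(C,b[0][0],.067),yaw(C,b[0],.067))
    for j,g in enumerate(G[i]):
        x,y=g;c=cv2.resize(cv2.cvtColor(im,cv2.COLOR_BGR2GRAY)[y-24:y+25,x-24:x+25],None,fx=4,fy=4,interpolation=cv2.INTER_CUBIC)
        H=cv2.HoughCircles(cv2.GaussianBlur(c,(0,0),2),cv2.HOUGH_GRADIENT,1,8,param1=80,param2=12,minRadius=rr[i][0]*4-3,maxRadius=rr[i][1]*4+3)
        v=cv2.cvtColor(c,cv2.COLOR_GRAY2BGR);k=H[0][0];cv2.circle(v,(int(k[0]),int(k[1])),int(k[2]),(0,0,255),1)
        vis.append(v);q=np.array([x-24+(k[0]-1.5)/4,y-24+(k[1]-1.5)/4]);D[j].append(ray(C,q));print(i,j,q,k[2]/4,onz(C,q,.133).round(4))
for d in D:print("pin top",tri(d))
print("stand tri",tri(S))
cv2.imwrite("pics/pc.png",np.hstack(vis))
E
```

```text
cover (array([264.01397624,  26.13906359]), 238) [ 0.49217617 -0.0725903   0.105     ]
cover (array([263.48389904, 162.51348999]), 191) [0.46870352 0.06380213 0.105     ]
stand (259.3677062988281, 75.61846923828125) (152.93084716796875, 55.58095932006836) [ 0.49298042 -0.36238497  0.067     ] (np.float64(94.93061045610546), [0.0658, 0.1828])
0 0 [261.   51.5] 10.2 [ 0.4925 -0.3838  0.133 ]
0 1 [267.75 125.5 ] 10.0 [ 0.4845 -0.307   0.133 ]
stand (216.90138244628906, 114.06302642822266) (148.65240478515625, 63.96240234375) [ 0.49158544 -0.35076815  0.067     ] (np.float64(95.92282681022478), [0.0663, 0.1588])
1 0 [209.75  77.75] 13.025 [ 0.4899 -0.3862  0.133 ]
1 1 [222.   162.25] 11.075 [ 0.4811 -0.3107  0.133 ]
pin top (array([ 0.49229385, -0.38646997,  0.11167078]), np.float64(0.0005520218922640699))
pin top (array([ 0.48354709, -0.30455398,  0.10467949]), np.float64(0.00038240652747196515))
stand tri (array([ 0.49050258, -0.35703233,  0.10677938]), np.float64(0.00488482679849507))
```

View pics/pc.png

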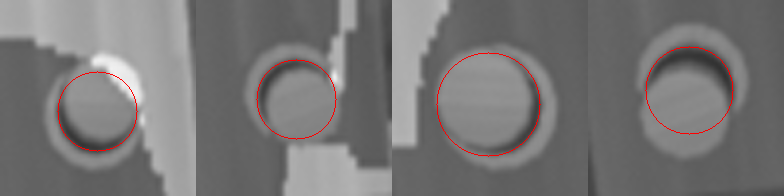

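In these crops the lighter disc is the grip's top and the ring behind it is the collar. I'll read both off and triangulate them.

```bash
python3 - <<'E'
from h import *
C1=load("s1")[1];C2=load("s2")[1]
for n,a,b,z in(("A top",(261.7,50.2),(209.4,77.1),.133),("A col",(260.4,53.4),(212.6,80.2),.093),("B top",(269.6,126.9),(221.1,167.4),.133),("B col",(267.5,124),(222.7,159.6),.093)):
    print(n,tri([ray(C1,a),ray(C2,b)]),onz(C1,a,z).round(4),onz(C2,b,z).round(4))
s=arm.get_state();print(s['t'],s['eef_pos'])
im,C=shot("top");h=cv2.cvtColor(im,cv2.COLOR_BGR2HSV)
for r,k in blobs((h[...,1]>180)&(h[...,2]>140)&(h[...,0]<25),150,1500):print(r,onz(C,r[0],.067))
E
```

```text
A top (array([ 0.49166147, -0.38685816,  0.11960371]), np.float64(0.0004354843712938232)) [ 0.4918 -0.385   0.133 ] [ 0.4902 -0.3867  0.133 ]
A col (array([ 0.49222224, -0.385577  ,  0.09309312]), np.float64(0.00028778614257975096)) [ 0.4924 -0.3858  0.093 ] [ 0.4921 -0.3853  0.093 ]
B top (array([ 0.4822966 , -0.30520348,  0.13055101]), np.float64(1.692388511215155e-05)) [ 0.4824 -0.3055  0.133 ] [ 0.482  -0.3057  0.133 ]
B col (array([ 0.48353949, -0.30556078,  0.0960268 ]), np.float64(0.00043436017722640674)) [ 0.4831 -0.3049  0.093 ] [ 0.4841 -0.3053  0.093 ]
33.3 [ 0.45025696 -0.30001721  0.28892588]
```

Both views agree: pin A is at (0.492,-0.386), pin B at (0.483,-0.305), and the collar top is at about 94 mm. Taking pin B.

```bash
python3 -m crank '[{"dx":0.02,"dy":-0.003,"dz":-0.02,"twist":0,"grip":1},{"dx":0.0325,"dy":-0.0055,"dz":-0.04,"twist":0,"grip":1},{"dx":0.0325,"dy":-0.0055,"dz":-0.07,"twist":0,"grip":1},{"dx":0.0325,"dy":-0.0055,"dz":-0.11,"twist":0,"grip":1},{"dx":0.0325,"dy":-0.0055,"dz":-0.14,"twist":0,"grip":1}]'|sed -n 2p
python3 -m crank '[{"dx":0,"dy":0,"dz":-0.015,"twist":0,"grip":1},{"dx":0,"dy":0,"dz":-0.03,"twist":0,"grip":1},{"dx":0,"dy":0,"dz":-0.04,"twist":0,"grip":1},{"dx":0,"dy":0,"dz":-0.048,"twist":0,"grip":1},{"dx":0,"dy":0,"dz":-0.048,"twist":0,"grip":1}]'|sed -n 2,4p
python3 -m crank '[{"dx":0,"dy":0,"dz":0,"twist":0,"grip":1},{"dx":0,"dy":0,"dz":0,"twist":0,"grip":1},{"dx":0,"dy":0,"dz":0,"twist":0,"grip":1},{"dx":0,"dy":0,"dz":0,"twist":0,"grip":1},{"dx":0,"dy":0,"dz":0,"twist":0,"grip":1}]'|sed -n 2,4p
```

```text
eef_pos: [0.4819, -0.3051, 0.146]
eef_pos: [0.4816, -0.3053, 0.099]
ee_rot: [3.14, 0.001, -1.571]
force: [-0.2, -0.0, -0.4]
eef_pos: [0.4824, -0.3056, 0.101]
ee_rot: [-3.14, -0.0, -1.571]
force: [0.2, -0.6, 0.1]
```

```bash
python3 -m crank '[{"dx":0,"dy":0,"dz":-0.002,"twist":0,"grip":-1},{"dx":0,"dy":0,"dz":-0.002,"twist":0,"grip":-1},{"dx":0,"dy":0,"dz":-0.002,"twist":0,"grip":-1},{"dx":0,"dy":0,"dz":-0.002,"twist":0,"grip":-1},{"dx":0,"dy":0,"dz":-0.002,"twist":0,"grip":-1}]' 45 >/dev/null
for i in 1 2; do python3 -m crank '[{"dx":0,"dy":0,"dz":0,"twist":0,"grip":-1},{"dx":0,"dy":0,"dz":0,"twist":0,"grip":-1},{"dx":0,"dy":0,"dz":0,"twist":0,"grip":-1},{"dx":0,"dy":0,"dz":0,"twist":0,"grip":-1},{"dx":0,"dy":0,"dz":0,"twist":0,"grip":-1}]' |sed -n 2,6p;done
```

```text
eef_pos: [0.4822, -0.3055, 0.0984]
ee_rot: [-3.142, -0.0, -1.571]
force: [0.8, -0.1, -1.0]
width: 0.0267
gripper_force: 0.0
eef_pos: [0.4826, -0.3056, 0.0985]
ee_rot: [-3.141, -0.0, -1.571]
force: [2.8, 0.6, -0.6]
width: 0.0212
gripper_force: 44.7
```

```bash
python3 -m crank '[{"dx":0,"dy":0,"dz":0.01,"twist":0,"grip":-1},{"dx":0,"dy":0,"dz":0.025,"twist":0,"grip":-1},{"dx":0,"dy":0,"dz":0.05,"twist":0,"grip":-1},{"dx":0,"dy":0,"dz":0.08,"twist":0,"grip":-1},{"dx":0,"dy":0,"dz":0.11,"twist":0,"grip":-1}]' |sed -n 2,6p
python3 -m crank '[{"dx":0,"dy":0.02,"dz":0.03,"twist":1,"grip":-1},{"dx":0,"dy":0.05,"dz":0.05,"twist":3,"grip":-1},{"dx":0,"dy":0.085,"dz":0.06,"twist":5,"grip":-1},{"dx":0,"dy":0.12,"dz":0.06,"twist":7,"grip":-1},{"dx":0,"dy":0.155,"dz":0.06,"twist":9.6,"grip":-1}]' |sed -n 2p
python3 -m crank '[{"dx":0,"dy":0.035,"dz":0,"twist":0,"grip":-1},{"dx":0,"dy":0.07,"dz":0,"twist":0,"grip":-1},{"dx":-0.005,"dy":0.105,"dz":0,"twist":0,"grip":-1},{"dx":-0.01,"dy":0.14,"dz":0,"twist":0,"grip":-1},{"dx":-0.0142,"dy":0.17,"dz":0,"twist":0,"grip":-1}]' |sed -n 2p
python3 -m crank '[{"dx":0,"dy":0.03,"dz":0,"twist":0,"grip":-1},{"dx":0,"dy":0.0448,"dz":0,"twist":0,"grip":-1},{"dx":0,"dy":0.0448,"dz":-0.02,"twist":0,"grip":-1},{"dx":0,"dy":0.0448,"dz":-0.04,"twist":0,"grip":-1},{"dx":0,"dy":0.0448,"dz":-0.055,"twist":0,"grip":-1}]' |sed -n 2,6p
python3 -m crank '[{"dx":0,"dy":0,"dz":0,"twist":0,"grip":-1},{"dx":0,"dy":0,"dz":0,"twist":0,"grip":-1},{"dx":0,"dy":0,"dz":0,"twist":0,"grip":-1},{"dx":0,"dy":0,"dz":0,"twist":0,"grip":-1},{"dx":0,"dy":0,"dz":0,"twist":0,"grip":-1}]' |sed -n 2,6p
```

```text
eef_pos: [0.4807, -0.3053, 0.2095]
ee_rot: [3.139, 0.001, -1.572]
force: [0.6, -0.4, -0.9]
width: 0.0215
gripper_force: 44.7
eef_pos: [0.4812, -0.1494, 0.2698]
eef_pos: [0.4664, 0.0208, 0.2689]
eef_pos: [0.4666, 0.0642, 0.2125]
ee_rot: [3.14, -0.0, -1.403]
force: [0.4, 0.1, -1.4]
width: 0.0214
gripper_force: 44.6
eef_pos: [0.4684, 0.0643, 0.2144]
ee_rot: [-3.14, 0.0, -1.404]
force: [-0.2, 0.2, -0.9]
width: 0.0217
gripper_force: 44.6
```

```bash
for i in 1 2 3; do python3 -m crank '[{"dx":0,"dy":0,"dz":-0.002,"twist":0,"grip":-1},{"dx":0,"dy":0,"dz":-0.004,"twist":0,"grip":-1},{"dx":0,"dy":0,"dz":-0.006,"twist":0,"grip":-1},{"dx":0,"dy":0,"dz":-0.008,"twist":0,"grip":-1},{"dx":0,"dy":0,"dz":-0.01,"twist":0,"grip":-1}]' |sed -n '2p;4p'; done
```

```text
eef_pos: [0.4679, 0.0642, 0.2031]
force: [0.5, -0.6, -0.7]
eef_pos: [0.4679, 0.0643, 0.1931]
force: [1.1, -0.0, -0.9]
eef_pos: [0.468, 0.0642, 0.1832]
force: [-0.4, 0.1, -0.8]
```

Inside the cover hole with no force. Continuing.

```bash
for i in 1 2 3 4; do python3 -m crank '[{"dx":0,"dy":0,"dz":-0.001,"twist":0,"grip":-1},{"dx":0,"dy":0,"dz":-0.002,"twist":0,"grip":-1},{"dx":0,"dy":0,"dz":-0.003,"twist":0,"grip":-1},{"dx":0,"dy":0,"dz":-0.004,"twist":0,"grip":-1},{"dx":0,"dy":0,"dz":-0.005,"twist":0,"grip":-1}]' |sed -n '2p;4p'; done
```

```text
eef_pos: [0.468, 0.0643, 0.1783]
force: [0.2, -0.1, -1.8]
eef_pos: [0.4678, 0.0642, 0.1732]
force: [-1.1, -0.1, -0.9]
eef_pos: [0.4679, 0.0643, 0.1683]
force: [-0.6, -0.7, -0.6]
eef_pos: [0.4678, 0.0642, 0.1632]
force: [-2.0, -0.7, -1.2]
```

```bash
for i in 1 2; do python3 -m crank '[{"dx":0,"dy":0,"dz":-0.001,"twist":0,"grip":-1},{"dx":0,"dy":0,"dz":-0.002,"twist":0,"grip":-1},{"dx":0,"dy":0,"dz":-0.003,"twist":0,"grip":-1},{"dx":0,"dy":0,"dz":-0.004,"twist":0,"grip":-1},{"dx":0,"dy":0,"dz":-0.005,"twist":0,"grip":-1}]' |sed -n '2p;4p'; done
```

```text
eef_pos: [0.468, 0.0643, 0.1583]
force: [-2.3, -0.0, 0.8]
eef_pos: [0.4678, 0.0642, 0.1532]
force: [-2.0, -0.9, 1.7]
```

```bash
for i in 1 2 3 4; do python3 -m crank '[{"dx":0,"dy":0,"dz":-0.001,"twist":0,"grip":-1},{"dx":0,"dy":0,"dz":-0.002,"twist":0,"grip":-1},{"dx":0,"dy":0,"dz":-0.003,"twist":0,"grip":-1},{"dx":0,"dy":0,"dz":-0.004,"twist":0,"grip":-1},{"dx":0,"dy":0,"dz":-0.005,"twist":0,"grip":-1}]' |sed -n '2p;4p'; done
```

```text
eef_pos: [0.4679, 0.0642, 0.1483]
force: [-3.3, -0.7, 1.7]
eef_pos: [0.4679, 0.0642, 0.1434]
force: [-4.0, -2.1, 4.0]
eef_pos: [0.4677, 0.0641, 0.1382]
force: [-5.9, -2.1, 5.0]
eef_pos: [0.468, 0.0641, 0.1337]
force: [-5.7, -2.2, 9.8]
```

```bash
for i in 1 2; do python3 -m crank '[{"dx":0,"dy":0,"dz":-0.001,"twist":0,"grip":-1},{"dx":0,"dy":0,"dz":-0.002,"twist":0,"grip":-1},{"dx":0,"dy":0,"dz":-0.003,"twist":0,"grip":-1},{"dx":0,"dy":0,"dz":-0.004,"twist":0,"grip":-1},{"dx":0,"dy":0,"dz":-0.005,"twist":0,"grip":-1}]' |sed -n '2p;4p'; done
```

```text
eef_pos: [0.468, 0.0644, 0.1286]
force: [-5.2, -1.3, 8.5]
eef_pos: [0.468, 0.0644, 0.1237]
force: [-6.0, -2.1, 10.2]
```

```bash
for i in 1 2; do python3 -m crank '[{"dx":0,"dy":0,"dz":-0.0006,"twist":0,"grip":-1},{"dx":0,"dy":0,"dz":-0.0012,"twist":0,"grip":-1},{"dx":0,"dy":0,"dz":-0.0018,"twist":0,"grip":-1},{"dx":0,"dy":0,"dz":-0.0024,"twist":0,"grip":-1},{"dx":0,"dy":0,"dz":-0.003,"twist":0,"grip":-1}]' |sed -n '2p;4p'; done
```

```text
eef_pos: [0.468, 0.0643, 0.1208]
force: [-5.7, -1.4, 9.8]
eef_pos: [0.468, 0.0643, 0.1178]
force: [-6.1, -1.2, 10.1]
```

```bash
python3 -m crank '[{"dx":0,"dy":0,"dz":-0.0003,"twist":0,"grip":-1},{"dx":0,"dy":0,"dz":-0.0006,"twist":0,"grip":-1},{"dx":0,"dy":0,"dz":-0.0009,"twist":0,"grip":-1},{"dx":0,"dy":0,"dz":-0.0012,"twist":0,"grip":-1},{"dx":0,"dy":0,"dz":-0.0015,"twist":0,"grip":-1}]' |sed -n '2p;4p'
```

```text
eef_pos: [0.4681, 0.0643, 0.1165]
force: [-8.2, -1.0, 15.0]
```

Home, with the collar seated at 0.1165 as predicted. I'll release and re-check the stand from the same viewpoint.

```bash
python3 -m crank '[{"dx":0,"dy":0,"dz":0.0008,"twist":0,"grip":-1},{"dx":0,"dy":0,"dz":0.0008,"twist":0,"grip":1},{"dx":0,"dy":0,"dz":0.0008,"twist":0,"grip":1},{"dx":0,"dy":0,"dz":0.0008,"twist":0,"grip":1},{"dx":0,"dy":0,"dz":0.0008,"twist":0,"grip":1}]' |sed -n '2p;4,5p'
python3 -m crank '[{"dx":0,"dy":0,"dz":0,"twist":0,"grip":1},{"dx":0,"dy":0,"dz":0,"twist":0,"grip":1},{"dx":0,"dy":0,"dz":0.02,"twist":0,"grip":1},{"dx":0,"dy":0,"dz":0.05,"twist":0,"grip":1},{"dx":0,"dy":0,"dz":0.09,"twist":0,"grip":1}]'|sed -n 2p
python3 -m crank '[{"dx":0,"dy":0,"dz":0.04,"twist":0,"grip":1},{"dx":0,"dy":-0.02,"dz":0.075,"twist":0,"grip":1},{"dx":0,"dy":-0.055,"dz":0.082,"twist":-2,"grip":1},{"dx":0,"dy":-0.09,"dz":0.082,"twist":-5,"grip":1},{"dx":0,"dy":-0.125,"dz":0.082,"twist":-9.6,"grip":1}]'|sed -n 2p
python3 -m crank '[{"dx":0,"dy":-0.04,"dz":0,"twist":0,"grip":1},{"dx":0,"dy":-0.08,"dz":0,"twist":0,"grip":1},{"dx":-0.005,"dy":-0.12,"dz":0,"twist":0,"grip":1},{"dx":-0.01,"dy":-0.16,"dz":0,"twist":0,"grip":1},{"dx":-0.018,"dy":-0.2,"dz":0,"twist":0,"grip":1}]'|sed -n 2p
python3 -m crank '[{"dx":0,"dy":-0.03,"dz":0,"twist":0,"grip":1},{"dx":0,"dy":-0.039,"dz":0,"twist":0,"grip":1},{"dx":0,"dy":-0.039,"dz":0,"twist":0,"grip":1},{"dx":0,"dy":-0.039,"dz":0,"twist":0,"grip":1},{"dx":0,"dy":-0.039,"dz":0,"twist":0,"grip":1}]'|sed -n 2p
python3 -m crank '[{"dx":0,"dy":0,"dz":0,"twist":0,"grip":1},{"dx":0,"dy":0,"dz":0,"twist":0,"grip":1},{"dx":0,"dy":0,"dz":0,"twist":0,"grip":1},{"dx":0,"dy":0,"dz":0,"twist":0,"grip":1},{"dx":0,"dy":0,"dz":0,"twist":0,"grip":1}]'|sed -n 2,3p
python3 - <<'E'
from h import *
im,C=save("s3")
for n in("s2","s3"):
    f=load(n);h=cv2.cvtColor(f[0],cv2.COLOR_BGR2HSV);o=((h[...,1]>110)&(h[...,2]>80)&(h[...,0]<25)).astype(np.uint8)
    o=cv2.morphologyEx(cv2.morphologyEx(o,cv2.MORPH_OPEN,np.ones((5,5))),cv2.MORPH_CLOSE,np.ones((45,45)))
    for b,k in blobs(o[:215]>0,2000,30000):print(n,b,onz(f[1],b[0],.067),yaw(f[1],b,.067))
print(proj(C,(.4915,-.3855,.133)),proj(C,(.492,-.3855,.093)))
E
```

```text
eef_pos: [0.4686, 0.0647, 0.1167]
force: [-0.2, -0.1, 0.7]
width: 0.0428
eef_pos: [0.4663, 0.0636, 0.2056]
eef_pos: [0.4682, -0.0616, 0.29]
eef_pos: [0.4497, -0.2627, 0.2887]
eef_pos: [0.45, -0.2991, 0.2886]
eef_pos: [0.4501, -0.2993, 0.2888]
ee_rot: [-3.141, -0.0, -1.571]
s2 ((216.83555603027344, 114.12129211425781), (149.44142150878906, 64.38082122802734), 84.05313110351562) [ 0.49165929 -0.35070576  0.067     ] (np.float64(95.86551913296323), [0.0667, 0.1597])
s3 ((217.46156311035156, 113.69230651855469), (149.83395385742188, 64.49806213378906), 82.87498474121094) [ 0.49044132 -0.35032547  0.067     ] (np.float64(97.11933140064369), [0.0667, 0.1597])
[207.38611065  77.58186276] [212.16728642  79.10055386]
```

The stand shifted only about 1 mm. Taking pin A at (0.4915,-0.385).

```bash
python3 -m crank '[{"dx":0.015,"dy":-0.03,"dz":-0.01,"twist":0,"grip":1},{"dx":0.03,"dy":-0.06,"dz":-0.02,"twist":0,"grip":1},{"dx":0.0415,"dy":-0.0857,"dz":-0.04,"twist":0,"grip":1},{"dx":0.0415,"dy":-0.0857,"dz":-0.08,"twist":0,"grip":1},{"dx":0.0415,"dy":-0.0857,"dz":-0.12,"twist":0,"grip":1}]'|sed -n 2p
python3 -m crank '[{"dx":0,"dy":0,"dz":-0.025,"twist":0,"grip":1},{"dx":0,"dy":0,"dz":-0.045,"twist":0,"grip":1},{"dx":0,"dy":0,"dz":-0.058,"twist":0,"grip":1},{"dx":0,"dy":0,"dz":-0.066,"twist":0,"grip":1},{"dx":0,"dy":0,"dz":-0.066,"twist":0,"grip":1}]'|sed -n 2,4p
python3 -m crank '[{"dx":0,"dy":0,"dz":0,"twist":0,"grip":1},{"dx":0,"dy":0,"dz":0,"twist":0,"grip":1},{"dx":0,"dy":0,"dz":0,"twist":0,"grip":1},{"dx":0,"dy":0,"dz":0,"twist":0,"grip":1},{"dx":0,"dy":0,"dz":0,"twist":0,"grip":1}]'|sed -n 2,4p
```

```text
eef_pos: [0.4924, -0.3871, 0.1678]
eef_pos: [0.4905, -0.385, 0.1007]
ee_rot: [3.139, 0.001, -1.572]
force: [-1.0, 1.1, -0.2]
eef_pos: [0.4918, -0.3856, 0.1035]
ee_rot: [-3.14, -0.001, -1.571]
force: [-0.3, -0.6, -0.5]
```

```bash
python3 -m crank '[{"dx":0,"dy":0,"dz":-0.0025,"twist":0,"grip":1},{"dx":0,"dy":0,"dz":-0.0045,"twist":0,"grip":-1},{"dx":0,"dy":0,"dz":-0.0045,"twist":0,"grip":-1},{"dx":0,"dy":0,"dz":-0.0045,"twist":0,"grip":-1},{"dx":0,"dy":0,"dz":-0.0045,"twist":0,"grip":-1}]' 45 >/dev/null
for i in 1 2 3; do python3 -m crank '[{"dx":0,"dy":0,"dz":0,"twist":0,"grip":-1},{"dx":0,"dy":0,"dz":0,"twist":0,"grip":-1},{"dx":0,"dy":0,"dz":0,"twist":0,"grip":-1},{"dx":0,"dy":0,"dz":0,"twist":0,"grip":-1},{"dx":0,"dy":0,"dz":0,"twist":0,"grip":-1}]' |sed -n 2,6p;done
```

```text
eef_pos: [0.4914, -0.3854, 0.0982]
ee_rot: [-3.142, -0.0, -1.571]
force: [-0.6, -0.2, -0.3]
width: 0.033
gripper_force: 0.0
eef_pos: [0.4915, -0.3854, 0.0982]
ee_rot: [-3.141, -0.0, -1.571]
force: [0.6, -1.3, -0.3]
width: 0.0213
gripper_force: 44.9
eef_pos: [0.4915, -0.3854, 0.0982]
ee_rot: [-3.141, -0.0, -1.571]
force: [1.0, 0.2, 0.0]
width: 0.021
gripper_force: 44.9
```

```bash
python3 -m crank '[{"dx":0,"dy":0,"dz":0.01,"twist":0,"grip":-1},{"dx":0,"dy":0,"dz":0.025,"twist":0,"grip":-1},{"dx":0,"dy":0,"dz":0.05,"twist":0,"grip":-1},{"dx":0,"dy":0,"dz":0.08,"twist":0,"grip":-1},{"dx":0,"dy":0,"dz":0.11,"twist":0,"grip":-1}]' |sed -n 2,6p
python3 -m crank '[{"dx":0,"dy":0.02,"dz":0.03,"twist":1,"grip":-1},{"dx":0,"dy":0.05,"dz":0.05,"twist":3,"grip":-1},{"dx":0,"dy":0.085,"dz":0.06,"twist":5,"grip":-1},{"dx":0,"dy":0.12,"dz":0.06,"twist":7,"grip":-1},{"dx":0,"dy":0.155,"dz":0.06,"twist":9.6,"grip":-1}]' |sed -n 2p
python3 -m crank '[{"dx":0,"dy":0.035,"dz":0,"twist":0,"grip":-1},{"dx":0,"dy":0.07,"dz":0,"twist":0,"grip":-1},{"dx":0,"dy":0.105,"dz":0,"twist":0,"grip":-1},{"dx":0,"dy":0.14,"dz":0,"twist":0,"grip":-1},{"dx":-0.0003,"dy":0.1567,"dz":-0.01,"twist":0,"grip":-1}]' |sed -n 2p
python3 -m crank '[{"dx":0,"dy":0,"dz":-0.015,"twist":0,"grip":-1},{"dx":0,"dy":0,"dz":-0.03,"twist":0,"grip":-1},{"dx":0,"dy":0,"dz":-0.044,"twist":0,"grip":-1},{"dx":0,"dy":0,"dz":-0.044,"twist":0,"grip":-1},{"dx":0,"dy":0,"dz":-0.044,"twist":0,"grip":-1}]' |sed -n 2,6p
python3 -m crank '[{"dx":0,"dy":0,"dz":0,"twist":0,"grip":-1},{"dx":0,"dy":0,"dz":0,"twist":0,"grip":-1},{"dx":0,"dy":0,"dz":0,"twist":0,"grip":-1},{"dx":0,"dy":0,"dz":0,"twist":0,"grip":-1},{"dx":0,"dy":0,"dz":0,"twist":0,"grip":-1}]' |sed -n 2,6p
```

```text
eef_pos: [0.4904, -0.3851, 0.2094]
ee_rot: [3.14, 0.001, -1.571]
force: [1.2, 0.1, -1.9]
width: 0.0212
gripper_force: 44.9
eef_pos: [0.4909, -0.2293, 0.2697]
eef_pos: [0.4914, -0.0711, 0.2606]
eef_pos: [0.4905, -0.074, 0.2143]
ee_rot: [3.14, -0.0, -1.404]
force: [-0.2, 0.2, -1.0]
width: 0.0213
gripper_force: 44.9
eef_pos: [0.4913, -0.0738, 0.2146]
ee_rot: [-3.141, 0.0, -1.404]
force: [0.4, -0.9, -1.1]
width: 0.0213
gripper_force: 44.9
```

```bash
for i in 1 2 3; do python3 -m crank '[{"dx":0,"dy":0,"dz":-0.002,"twist":0,"grip":-1},{"dx":0,"dy":0,"dz":-0.004,"twist":0,"grip":-1},{"dx":0,"dy":0,"dz":-0.006,"twist":0,"grip":-1},{"dx":0,"dy":0,"dz":-0.008,"twist":0,"grip":-1},{"dx":0,"dy":0,"dz":-0.01,"twist":0,"grip":-1}]' |sed -n '2p;4p'; done
```

```text
eef_pos: [0.4911, -0.0738, 0.2038]
force: [-0.6, 0.3, -1.6]
eef_pos: [0.4911, -0.0737, 0.194]
force: [0.5, -0.6, -0.6]
eef_pos: [0.4911, -0.0738, 0.184]
force: [0.2, -0.2, -1.2]
```

```bash
for i in 1 2 3 4 ; do python3 -m crank '[{"dx":0,"dy":0,"dz":-0.001,"twist":0,"grip":-1},{"dx":0,"dy":0,"dz":-0.002,"twist":0,"grip":-1},{"dx":0,"dy":0,"dz":-0.003,"twist":0,"grip":-1},{"dx":0,"dy":0,"dz":-0.004,"twist":0,"grip":-1},{"dx":0,"dy":0,"dz":-0.005,"twist":0,"grip":-1}]' |sed -n '2p;4p'; done
```

```text
eef_pos: [0.4912, -0.0737, 0.1791]
force: [0.3, 0.6, -1.5]
eef_pos: [0.4911, -0.0737, 0.1741]
force: [-0.2, -0.1, -1.7]
eef_pos: [0.4911, -0.0737, 0.169]
force: [-0.3, 1.3, -1.0]
eef_pos: [0.4911, -0.0737, 0.1641]
force: [-1.2, 0.7, 1.8]
```

```bash
for i in 1 2 3 4 ; do python3 -m crank '[{"dx":0,"dy":0,"dz":-0.001,"twist":0,"grip":-1},{"dx":0,"dy":0,"dz":-0.002,"twist":0,"grip":-1},{"dx":0,"dy":0,"dz":-0.003,"twist":0,"grip":-1},{"dx":0,"dy":0,"dz":-0.004,"twist":0,"grip":-1},{"dx":0,"dy":0,"dz":-0.005,"twist":0,"grip":-1}]' |sed -n '2p;4p'; done
```

```text
eef_pos: [0.491, -0.0737, 0.159]
force: [-2.5, 1.5, 0.8]
eef_pos: [0.491, -0.0737, 0.154]
force: [-2.9, 1.7, 1.7]
eef_pos: [0.4914, -0.0737, 0.1493]
force: [-3.3, 2.0, 3.0]
eef_pos: [0.4911, -0.0738, 0.1442]
force: [-3.2, 2.2, 4.4]
```

```bash
for i in 1 2 3 4 ; do python3 -m crank '[{"dx":0,"dy":0,"dz":-0.001,"twist":0,"grip":-1},{"dx":0,"dy":0,"dz":-0.002,"twist":0,"grip":-1},{"dx":0,"dy":0,"dz":-0.003,"twist":0,"grip":-1},{"dx":0,"dy":0,"dz":-0.004,"twist":0,"grip":-1},{"dx":0,"dy":0,"dz":-0.005,"twist":0,"grip":-1}]' |sed -n '2p;4p'; done
```

```text
eef_pos: [0.4908, -0.0738, 0.1389]
force: [-3.7, 2.1, 2.2]
eef_pos: [0.4911, -0.0738, 0.1341]
force: [-4.2, 1.9, 5.6]
eef_pos: [0.4913, -0.0737, 0.1292]
force: [-3.8, 1.9, 6.0]
eef_pos: [0.4913, -0.0737, 0.1242]
force: [-4.1, 2.5, 3.7]
```

```bash
for i in 1 2; do python3 -m crank '[{"dx":0,"dy":0,"dz":-0.0006,"twist":0,"grip":-1},{"dx":0,"dy":0,"dz":-0.0012,"twist":0,"grip":-1},{"dx":0,"dy":0,"dz":-0.0018,"twist":0,"grip":-1},{"dx":0,"dy":0,"dz":-0.0024,"twist":0,"grip":-1},{"dx":0,"dy":0,"dz":-0.003,"twist":0,"grip":-1}]' |sed -n '2p;4p'; done
```

```text
eef_pos: [0.4913, -0.0736, 0.1212]
force: [-3.0, 2.9, 5.0]
eef_pos: [0.4913, -0.0736, 0.1181]
force: [-4.3, 2.1, 3.9]
```

```bash
python3 -m crank '[{"dx":0,"dy":0,"dz":-0.0004,"twist":0,"grip":-1},{"dx":0,"dy":0,"dz":-0.0008,"twist":0,"grip":-1},{"dx":0,"dy":0,"dz":-0.0012,"twist":0,"grip":-1},{"dx":0,"dy":0,"dz":-0.0016,"twist":0,"grip":-1},{"dx":0,"dy":0,"dz":-0.002,"twist":0,"grip":-1}]' |sed -n '2p;4p'
```

```text
eef_pos: [0.4913, -0.0736, 0.1163]
force: [-6.0, 3.7, 10.2]
```

Home at 0.1163. Release, lift and look once more.

```bash
python3 -m crank '[{"dx":0,"dy":0,"dz":0.0005,"twist":0,"grip":-1},{"dx":0,"dy":0,"dz":0.0005,"twist":0,"grip":1},{"dx":0,"dy":0,"dz":0.0005,"twist":0,"grip":1},{"dx":0,"dy":0,"dz":0.0005,"twist":0,"grip":1},{"dx":0,"dy":0,"dz":0.0005,"twist":0,"grip":1}]' |sed -n '2p;4,5p'
python3 -m crank '[{"dx":0,"dy":0,"dz":0,"twist":0,"grip":1},{"dx":0,"dy":0,"dz":0,"twist":0,"grip":1},{"dx":0,"dy":0,"dz":0.02,"twist":0,"grip":1},{"dx":0,"dy":0,"dz":0.05,"twist":0,"grip":1},{"dx":0,"dy":0,"dz":0.09,"twist":0,"grip":1}]'|sed -n 2p
python3 -m crank '[{"dx":0,"dy":0,"dz":0.04,"twist":0,"grip":1},{"dx":0,"dy":0.02,"dz":0.08,"twist":0,"grip":1},{"dx":0,"dy":0.055,"dz":0.1,"twist":0,"grip":1},{"dx":-0.005,"dy":0.09,"dz":0.11,"twist":0,"grip":1},{"dx":-0.01,"dy":0.12,"dz":0.12,"twist":0,"grip":1}]'|sed -n 2p
python3 -m crank '[{"dx":0,"dy":0.02,"dz":0,"twist":0,"grip":1},{"dx":0,"dy":0.02,"dz":0,"twist":0,"grip":1},{"dx":0,"dy":0.02,"dz":0,"twist":0,"grip":1},{"dx":0,"dy":0.02,"dz":0,"twist":0,"grip":1},{"dx":0,"dy":0.02,"dz":0,"twist":0,"grip":1}]'|sed -n 2p
python3 - <<'E'
from h import *
im,C=save("f1")
d=np.radians(99.6)
for a in(-70,70):
    P=np.array([.4797,-.005,0])+a/1000*np.array([np.cos(d),np.sin(d),0]);print([proj(C,P+[0,0,z]).round(1) for z in(.111,.151)])
s,_=shot("side");cv2.imwrite("pics/f.png",np.hstack([cv2.resize(im[:230,150:370],(440,460)),cv2.resize(s[190:290,210:285],(345,460))]))
E
```

```text
eef_pos: [0.4916, -0.0738, 0.1167]
force: [0.1, -0.4, -0.2]
width: 0.0425
eef_pos: [0.4894, -0.074, 0.2055]
eef_pos: [0.4813, 0.0479, 0.3285]
eef_pos: [0.481, 0.0656, 0.3264]
[array([267. ,  24.3]), array([268.7,  15.8])]
[array([265.8, 161.5]), array([267.2, 169.5])]
```

View pics/f.png

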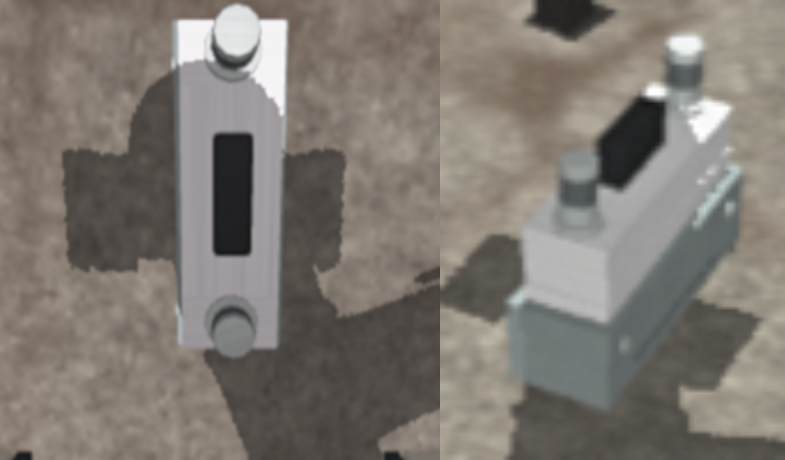

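The stack is flush and both pins are seated: wrist tops at (268,18) and (267,167) match the predicted positions, and the collars are on the cover in the side view. Handing in.

```bash
python3 -c "
from station import arm
print(arm.job_done())"
```

```text
the job is handed in; nothing more can be done
None
```

I handed the job in with both loose carriers and the cover on the pile and both pins driven home to their collars; the last pictures showed the stack in line, but the hand-in returned no verdict.

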